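# Load a torch cell into the sprung charger bay

## Task

Put the green torch cell from its stand into the bay of the white charger, with its flat end on the coil spring and its nub end (orange band) at the blue end block. Tip it spring end down, press the flat end against the spring, roll the other end down past the blue retaining lip and let the cell come home lying level under the lip. Do it gently, never forcing the cell or leaning on the charger, and do not disturb the other things on the counter.

Things in the scene. Friction and masses are not known exactly. Their poses are not given: they have to be found in the camera images.
- cell: Green torch cell, 26 mm diameter, 65 mm long over all, 60 to 130 g. Origin mid-length on its axis; x runs along it to the nub end (orange band). Its last 1.5 mm is a 10 mm steel nub: the body runs from x = -32.5 (flat end) to +31 mm. Starts level on the stand, within 3 mm of its middle lengthwise, x pointing roughly towards the robot.
- cell_plus (a point): Tip of the cell's nub, 32.5 mm from the cell's origin along its x axis.
- stand: Fixed grey stand, 80 x 44 mm; the axis of the cell lying on it is 24 mm above the counter. V saddles carry the cell 18 to 32 mm either side of the middle; between them fingers have room down to the 4 mm base plate. Origin at the centre of its underside, x along the cell.
- charger: Fixed white charger, housing 165 x 90 x 18 mm. Origin on its underside, below the middle of the loaded cell; x along the bay from spring to blue end block, z up. Loaded cell: axis 40 mm above the counter, y = 0. The slippery bay insert (spring, saddles, block, lip) sits stiffly up to 6 mm either way along x, unmeasured: bay x values are for a centred insert.
- bay (a point): Middle of the loaded cell's axis, insert centred (40 mm above the charger's origin; charger's axes). Black V saddles at x -42 to -20 and 14 to 28 mm, tops 8 mm below this axis; between them fingers have room down to the insert's floor, 18 mm below the axis. Tilted 35 to 40 degrees, nub end up, the cell goes in over the lip.
- spring_face (a point): Top edge of the spring's 10 mm disc, free, insert centred: x -29.5 mm from the bay point, at axis height (disc centre 5 mm lower). Pushed to -x it resists 1.2 N per mm and is solid at 11.5 mm (14 N). Behind it a black block from x -45 mm, top 2 mm above the axis. The loaded cell keeps it 3 mm in. Over 30 N between cell and charger is forcing it.
- lip_edge (a point): Lower front edge of the blue lip, insert centred: x 26.5 mm from the bay point, 14.5 mm above the axis. Lip 3 mm thick, 24 mm wide, reaching 6 mm out of the 10 mm thick end block (face at x 32.5). The level cell's body clears the lip with the spring over 7.5 mm in: press 11 to 12.5 N while rolling the cell down.
- gel: Bystander: clear bottle of hand gel, 60 mm across and 150 mm high, origin at the centre of its underside.
- jar: Bystander: small amber jar, 40 mm across and 60 mm high, origin at the centre of its underside, between stand and charger.
- torch: Bystander: lying metal torch, 155 mm long, 44 mm at its head, origin at its underside.
- carton: Bystander: blue carton, 110 x 200 x 70 mm, origin at the centre of its underside.
Mind the look-alikes: they are no part of the job. Leave any pink or yellow look-alike of the charger alone.

How it is judged:
By the outcome, as a careful person would: the job done as asked, in the order asked, and still so for the second after the job is handed in, with the robot touching nothing.
It also fails if it takes over 72 s, if anything falls off the work surface, if the arm or the gripper's body presses on something with over 40 N, if the wrist force passes 120 N, or if a joint passes its speed limit or range.

## Robot

A 6-joint arm with a two-finger parallel gripper is mounted at the origin on the work surface. World frame = base frame: x ahead of the robot, y to its left, z up, the work surface at z = 0. Lengths are in m, angles in degrees, forces in N, time in s.
With the tool pointing down it reaches from about 0.375 to 0.975 m from the base axis. Payload 3.8 kg.
Tool frame: the origin (TCP) lies at the very end of the fingers, on their centre line; the grasp point (between the pads) lies 19 mm behind it (env.grasp_offset is the distance from the TCP to the grasp point, in m); z points along the fingers, y is the direction in which the jaws open and shut (so a half turn about z gives the same grasp; the last joint's range is limited). The gripper opens to 88 mm and grips with 3 to 60 N. Pads are 18 mm wide; open, the fingers measure 123 mm over their backs; the gripper's body (75 mm by 187 mm) begins 45 mm behind the grasp point.
Start: joints at [65.609, 15.12, 91.902, -0, 72.978, -2.114], TCP at [0.256, 0.625, 0.209] pointing down, gripper open.
Joint ranges: [-150.88, 150.88], [-54.13, 125.18], [17.81, 147.31], [-75.09, 255.09], [0, 152.58], [-146.25, 146.25]. Speed limits (degrees/s): [147.25, 147.25, 180, 180, 180, 180].

## Interface

Orientations are given as [roll, pitch, yaw] about the fixed x, y, z axes, in that order (R = Rz(yaw) Ry(pitch) Rx(roll)).
In Python, from rig import status, capture, env, look_for, silhouettes gives the robot as it stands.
- The arm moves only by the shell command python3 -m pendant 'ROWS' [FORCE]. ROWS is JSON, a list of rows, each an object of numbers: "ax", "ay", "az": the turn, a rotation vector about the tool's x, y, z in degrees; "x", "y", "z": the shift along the tool's x, y, z in mm; "jaw": the closure, from 0 (fully open) to 1 (shut). A call has 1 to 8 rows; each row is the pose to reach, as a shift and turn from the pose measured when the call began, along the tool's axes at that moment; what a row does not reach only later rows make up. A row lasts 1/12 s, in which the tool goes at most 41.7 mm and 7.16 degrees, less where a joint would pass 70% of its speed; a pose out of reach is approached as far as the arm can. A call with a gripper value outside its range is refused whole. The fingers move at their own pace and stop on an object; FORCE is the grip in N (left out, the last holds). Time passes only in rows, so rows that repeat a pose let the fingers close. It gives the time, the measured TCP pose, the force and the opening at its end, in the units of the state.
- status.state(): the state, without advancing time (a new reading comes with each control period).
- capture(name): name is "side" or "top" or "wrist"; returns a dict with "image" (384x512x3 uint8, blue, green, red), "fx", "fy", "cx", "cy" (pixels), "camera_from_world" (4x4, takes a point from world to camera coordinates); the wrist camera has in their place "tool_from_camera" (4x4, takes a point from camera to tool coordinates, whose origin is the TCP and whose axes are the flange's). Camera axes: x right, y down, z forward; pixel columns grow to the right and rows downward; lengths in m; the calibration is good to about 2 mm. A picture is of the moment at which its call begins: read the wrist's pose just before it. There is no depth.
- env.close_job(): hands the job in, once; it reports no verdict.
Trained networks look in a picture, given as the dict that the camera call returned (one of the last four; its "shot" number tells which), for a name from the list of things; names that differ only in an ending like _2 or _b are one class to them, and where a whole thing is asked for, a point or a joint stands for the part that bears it (a point fixed in the world has none). Each returns a list of dicts, best first, with "confidence" (0 to 1); they miss things now and then, are a little off and sometimes report something else, mostly with a low value. They report only what shows in the picture. A call takes as long as a camera call. They do not tell look-alikes from the thing itself.
- look_for(picture, name): "point" ([x, y, z] in m, in world coordinates, good to about 4 mm: the middle of the surface that is visible of it).
- silhouettes(picture, name): "pixels" (384x512 bool, what is visible of it).
The state is a dict: "time_s": time; "joints": joint angles; "qvel": joint speeds; "tau": joint torques, N m; "eef_pos": TCP position; "orientation": TCP orientation; "force": force on the tool from outside, world axes, zero at the start; "moment": the same for the moment, N m; "finger_gap": finger opening in m.
Only numpy, scipy, OpenCV 4.12 (cv2) and the standard library are available. Lean on these libraries where they do the work, as an engineer would, in place of code of your own. Each camera call takes 0.05 s, during which the arm holds its last target.

## Working session

There is one attempt and no reset: what is moved stays moved. The work goes in short steps, Python scripts to look and compute and a shell command to move; the robot and the scene stay as the last step left them, time stands still between calls to the robot, and variables do not carry over. Pictures are saved under pics/ and viewed, and the job is handed in when it is done.

```bash
ls -la; mkdir -p pics
python3 - <<'E'
from rig import status, capture, env, look_for, silhouettes
import cv2
print(status.state())
for n in ("side","top","wrist"):
    p=capture(n); cv2.imwrite(f"pics/a_{n}.png",p["image"])
    print(n,p["fx"],p["cx"],p["cy"],p.get("camera_from_world",p.get("tool_from_camera")))
    for o in ("cell","charger","stand"):
        for d in look_for(p,o)[:3]: print(o,d)
E
```

```text
total 12
drwxr-xr-x  3 agent agent 4096 Dec  6 14:39 .
drwxr-xr-x 23 root  root  4096 Dec  6 14:39 ..
drwxr-xr-x  2 agent agent 4096 Dec  6 14:39 pics
{'time_s': 0.0, 'joints': array([ 6.56082862e+01,  1.51687119e+01,  9.19797735e+01, -9.76464917e-04,
        7.29769304e+01, -2.11466454e+00]), 'qvel': array([ 0.0689382 , -0.00946361,  0.11566285,  0.01289212,  0.03511064,
       -0.01288432]), 'tau': array([ 1.76074744e-03, -5.02103090e+01, -3.56872737e+01,  7.31657376e-02,
        2.93000357e-02, -1.75036785e-04]), 'eef_pos': array([0.25557955, 0.62391858, 0.20760728]), 'orientation': array([-1.79874635e+02, -3.69535556e-03,  1.57723234e+02]), 'force': array([-0.16923934,  0.00744701, -0.56535419]), 'moment': array([ 0.00454909, -0.01240634,  0.01330485]), 'finger_gap': 0.08827453007816574}
side 450.92628237106385 256.9562770996078 193.8899349846328 [[ 0.99053068 -0.13641047  0.01552928 -0.58015762]
 [-0.06102297 -0.53876711 -0.84024175  0.06003148]
 [ 0.12298444  0.83133759 -0.54198952  1.06105406]
 [ 0.          0.          0.          1.        ]]
cell {'point': [0.5461, 0.206, 0
[... 611 characters left out ...]
{'point': [0.5483, 0.2112, 0.0333], 'confidence': 0.58}
charger {'point': [0.3661, -0.1405, 0.0174], 'confidence': 0.89}
charger {'point': [0.5707, -0.1398, 0.015], 'confidence': 0.81}
charger {'point': [0.3863, 0.0767, 0.0187], 'confidence': 0.78}
stand {'point': [0.548, 0.2044, 0.0007], 'confidence': 0.63}
stand {'point': [0.7627, 0.0174, 0.0977], 'confidence': 0.3}
wrist 338.01823234068445 261.46701640297454 189.515139057142 [[ 7.87033454e-05 -9.53662801e-01 -3.00877476e-01  7.81510625e-02]
 [ 9.99999945e-01 -2.20781088e-05  3.31558259e-04 -6.97535305e-04]
 [-3.22837584e-04 -3.00877485e-01  9.53662747e-01 -1.76003637e-01]
 [ 0.00000000e+00  0.00000000e+00  0.00000000e+00  1.00000000e+00]]
```

View pics/a_side.png

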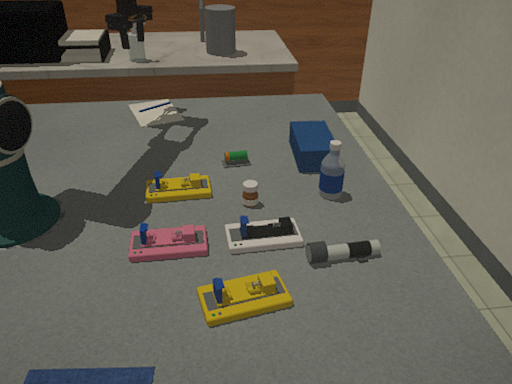

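View pics/a_top.png

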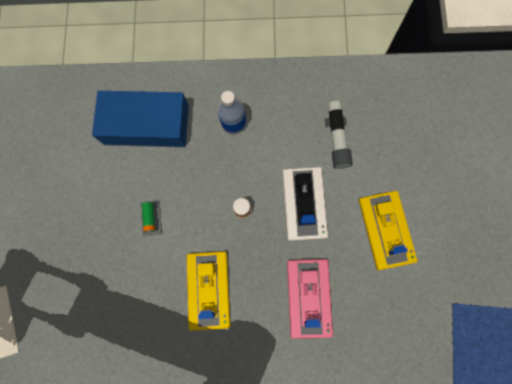

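View pics/a_wrist.png

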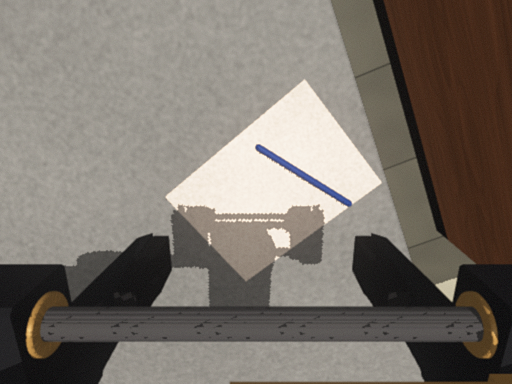

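```bash
cat > h.py <<'E'
import numpy as np, cv2
from scipy.spatial.transform import Rotation as Ro
from rig import status, capture, env, look_for, silhouettes
np.set_printoptions(precision=4,suppress=True)
def pose(s=None):
    s=s or status.state()
    return np.array(s["eef_pos"]),Ro.from_euler("xyz",s["orientation"],degrees=True)
def tgt(pos,R):
    p,R0=pose(); d=R0.inv().apply(np.array(pos)-p)*1000; r=(R0.inv()*R).as_rotvec(degrees=True)
    print("xyz",d.round(1),"rot",r.round(2))
def wcam():
    p,R=pose(); pic=capture("wrist")
    T=np.eye(4);T[:3,:3]=R.as_matrix();T[:3,3]=p
    pic["camera_from_world"]=np.linalg.inv(T@np.array(pic["tool_from_camera"]))
    return pic
def proj(pic,P):
    P=np.atleast_2d(P);M=np.array(pic["camera_from_world"])
    c=P@M[:3,:3].T+M[:3,3]
    return np.c_[pic["fx"]*c[:,0]/c[:,2]+pic["cx"],pic["fy"]*c[:,1]/c[:,2]+pic["cy"]]
def ray(pic,uv,z):
    M=np.array(pic["camera_from_world"]);R=M[:3,:3];o=-R.T@M[:3,3]
    uv=np.atleast_2d(uv).astype(float)
    d=np.c_[(uv[:,0]-pic["cx"])/pic["fx"],(uv[:,1]-pic["cy"])/pic["fy"],np.ones(len(uv))]@R
    return o+d*((z-o[2])/d[:,2])[:,None]
E
python3 - <<'E'
from h import *
tgt([0.548,0.207,0.14],Ro.from_euler("xyz",[180,0,180],degrees=True))
E
```

```text
xyz [-428.6 -275.7   68.9] rot [  0.    -0.   -22.28]
```

```bash
python3 -m pendant '[{"x":-33,"y":-21,"z":5,"az":-2},{"x":-66,"y":-42,"z":10,"az":-4},{"x":-99,"y":-63,"z":15,"az":-6},{"x":-132,"y":-84,"z":20,"az":-8},{"x":-165,"y":-105,"z":25,"az":-10},{"x":-198,"y":-126,"z":30,"az":-12},{"x":-231,"y":-147,"z":35,"az":-14},{"x":-264,"y":-168,"z":40,"az":-16}]'
python3 - <<'E'
from h import *
tgt([0.548,0.207,0.14],Ro.from_euler("xyz",[180,0,180],degrees=True))
E
```

```text
xyz [-428.6 -275.7   68.9] rot [  0.    -0.   -22.28]invalid input
```

```bash
python3 -m pendant '[{"ax":0,"ay":0,"az":-2,"x":-33,"y":-21,"z":5,"jaw":0},{"ax":0,"ay":0,"az":-4,"x":-66,"y":-42,"z":10,"jaw":0},{"ax":0,"ay":0,"az":-6,"x":-99,"y":-63,"z":15,"jaw":0},{"ax":0,"ay":0,"az":-8,"x":-132,"y":-84,"z":20,"jaw":0},{"ax":0,"ay":0,"az":-10,"x":-165,"y":-105,"z":25,"jaw":0},{"ax":0,"ay":0,"az":-12,"x":-198,"y":-126,"z":30,"jaw":0},{"ax":0,"ay":0,"az":-14,"x":-231,"y":-147,"z":35,"jaw":0},{"ax":0,"ay":0,"az":-16,"x":-264,"y":-168,"z":40,"jaw":0}]'
python3 - <<'E'
from h import *
tgt([0.548,0.207,0.14],Ro.from_euler("xyz",[180,0,180],degrees=True))
E
```

```text
time_s: 1.27
eef_pos: [0.4373, 0.3675, 0.1691]
orientation: [180.0, 0.0, 173.8]
force: [1.4, -0.1, -0.2]
finger_gap: 0.0881
xyz [-127.2 -147.8   29.1] rot [ 0.03  0.04 -6.16]
```

```bash
python3 -m pendant '[{"ax":0,"ay":0,"az":-1,"x":-25,"y":-29,"z":5,"jaw":0},{"ax":0,"ay":0,"az":-2,"x":-50,"y":-58,"z":11,"jaw":0},{"ax":0,"ay":0,"az":-4,"x":-76,"y":-88,"z":17,"jaw":0},{"ax":0,"ay":0,"az":-5,"x":-101,"y":-118,"z":23,"jaw":0},{"ax":0,"ay":0,"az":-6,"x":-127,"y":-148,"z":29,"jaw":0},{"ax":0,"ay":0,"az":-6.2,"x":-127,"y":-148,"z":29,"jaw":0},{"ax":0,"ay":0,"az":-6.2,"x":-127,"y":-148,"z":29,"jaw":0}]'
python3 - <<'E'
from h import *
tgt([0.548,0.207,0.14],Ro.from_euler("xyz",[180,0,180],degrees=True))
p=wcam(); cv2.imwrite("pics/b.png",p["image"]); print(p["camera_from_world"])
import pickle; pickle.dump(p,open("b.pkl","wb"))
for n in("cell","stand"):
  for d in look_for(p,n)[:2]:print(n,d)
E
```

```text
time_s: 1.85
eef_pos: [0.5485, 0.2048, 0.1397]
orientation: [180.0, -0.0, 179.8]
force: [0.5, 0.5, 0.3]
finger_gap: 0.0884
xyz [ 0.5  2.2 -0.3] rot [ 0.02 -0.   -0.2 ]
[[ 0.0035  1.      0.0008 -0.2063]
 [ 0.9536 -0.0035  0.301  -0.5426]
 [ 0.301  -0.0003 -0.9536  0.1596]
 [ 0.      0.      0.      1.    ]]
cell {'point': [0.5451, 0.2154, 0.034], 'confidence': 0.76}
stand {'point': [0.5416, 0.2162, 0.0363], 'confidence': 0.67}
stand {'point': [0.5347, 0.2086, 0.0034], 'confidence': 0.6}
```

View pics/b.png

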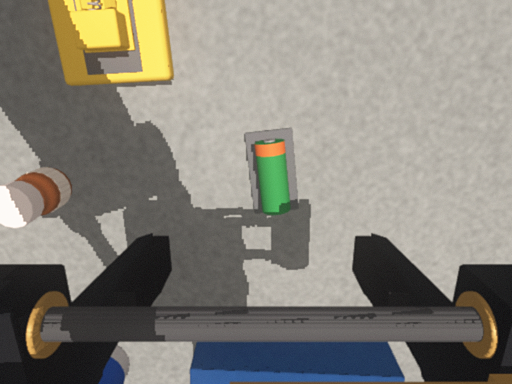

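```bash
cat >> h.py <<'E'
from scipy.optimize import minimize
def cellpts(c,yaw,th=0):
    u=np.array([np.cos(yaw)*np.cos(th),np.sin(yaw)*np.cos(th),np.sin(th)]);v=np.cross([0,0,1],u);v/=np.linalg.norm(v);w=np.cross(u,v)
    a=np.linspace(0,2*np.pi,40);o=np.outer(np.cos(a),v)+np.outer(np.sin(a),w)
    return np.vstack([c-.0325*u+.013*o,c+.031*u+.013*o,c+.0325*u+.005*o])
def render(pic,c,yaw,th=0,S=4):
    uv=proj(pic,cellpts(c,yaw,th)); h=cv2.convexHull((uv*S).astype(np.float32))
    m=np.zeros((384*S,512*S),np.uint8);cv2.fillConvexPoly(m,(h+S/2-.5).astype(np.int32),1);return cv2.resize(m.astype(np.float32),(512,384),interpolation=cv2.INTER_AREA)
def cellmask(pic,roi):
    h=cv2.cvtColor(pic["image"],cv2.COLOR_BGR2HSV);H,S,V=cv2.split(h)
    m=(((H<25)|((H>45)&(H<85)))&(S>120)&(V>40)).astype(np.uint8)
    r=np.zeros_like(m);x0,y0,x1,y1=roi;r[y0:y1,x0:x1]=1
    return m*r
E
python3 - <<'E'
from h import *
import pickle
b=pickle.load(open("b.pkl","rb"))
ps=[(b,(235,120,310,225)),(capture("top"),(125,190,175,245)),(capture("side"),(210,140,260,170))]
ms=[]
for i,(p,r) in enumerate(ps):
    m=cellmask(p,r);ms.append(m);print(m.sum())
    x0,y0,x1,y1=r;v=p["image"].copy();v[m>0]=(255,0,255)
    cv2.imwrite(f"pics/c{i}.png",cv2.resize(np.hstack([p["image"][y0:y1,x0:x1],v[y0:y1,x0:x1]]),None,fx=4,fy=4,interpolation=0))
def fit(idx,x0):
    def f(q):
        s=0
        for i in idx:
            r=render(ps[i][0],np.array(q[:3])/1000,np.radians(q[3]));s+=np.abs(r-ms[i]).sum()/max(ms[i].sum(),1)
        return s
    best=None
    for k in range(4):
        r=minimize(f,x0 if best is None else best.x,method="Nelder-Mead",options=dict(initial_simplex=np.array([x0 if best is None else best.x]*5)+np.vstack([np.zeros(4),np.diag([5,5,5,5])])))
        best=r if best is None or r.fun<best.fun else best
    return best.x.round(2),best.fun
for idx in([0],[1],[0,1],[0,1,2],[1,2],[0,2]): print(idx,fit(idx,np.array([547,207,24,180.])))
E
```

```text
1913
138
169
[0] (array([556.75, 215.33,   1.98, 185.99]), np.float64(0.06779273392577104))
[1] (array([551.31, 217.11,  13.33, 181.85]), np.float64(1.6517210144927537))
[0, 1] (array([551.44, 215.75,  15.59, 182.02]), np.float64(1.8045398285567096))
[0, 1, 2] (array([550.16, 214.36,  24.4 , 185.36]), np.float64(2.148078894667814))
[1, 2] (array([550.13, 212.73,  25.17, 181.72]), np.float64(1.9777516936797874))
[0, 2] (array([550.19, 214.21,  25.17, 184.81]), np.float64(0.4385561109444257))
```

Run:
```python
from h import *
tgt([0.550,0.2142,0.06],Ro.from_euler("xyz",[180,0,185],degrees=True))
for n in ("top","side"):
  p=capture(n)
  for o in("gel","jar","torch"):
    for d in look_for(p,o)[:1]: print(n,o,d)
```

```text
xyz [-2.7  6.  80.4] rot [ 0.05  0.06 -4.86]
top gel {'point': [0.7605, 0.0155, 0.0982], 'confidence': 0.55}
top jar {'point': [0.7263, -0.2209, 0.0309], 'confidence': 0.67}
top torch {'point': [0.7264, -0.221, 0.0312], 'confidence': 0.77}
side gel {'point': [0.7667, 0.0019, 0.0762], 'confidence': 0.7}
side jar {'point': [0.5594, -0.0094, 0.0369], 'confidence': 0.6}
side torch {'point': [0.729, -0.2364, 0.0271], 'confidence': 0.69}
```

```bash
python3 -m pendant '[{"ax":0,"ay":0,"az":-2.5,"x":-1,"y":3,"z":25,"jaw":0},{"ax":0,"ay":0,"az":-4.9,"x":-2.7,"y":6,"z":50,"jaw":0},{"ax":0,"ay":0,"az":-4.9,"x":-2.7,"y":6,"z":72,"jaw":0},{"ax":0,"ay":0,"az":-4.9,"x":-2.7,"y":6,"z":80,"jaw":0},{"ax":0,"ay":0,"az":-4.9,"x":-2.7,"y":6,"z":80,"jaw":0},{"ax":0,"ay":0,"az":-4.9,"x":-2.7,"y":6,"z":80,"jaw":0}]'
python3 - <<'E'
from h import *
tgt([0.550,0.2142,0.0105],Ro.from_euler("xyz",[180,0,185],degrees=True))
p=wcam(); cv2.imwrite("pics/d.png",p["image"])
m=cellmask(p,(180,60,360,330)); print(m.sum())
def f(q): return np.abs(render(p,np.array([q[0],q[1],24.3])/1000,np.radians(q[2]))-m).sum()/m.sum()
x=np.array([550.2,214.2,185])
for k in range(3):
    r=minimize(f,x,method="Nelder-Mead",options=dict(initial_simplex=np.array([x]*4)+np.vstack([np.zeros(3),np.diag([4,4,4])])));x=r.x
print(x,r.fun)
E
```

```text
time_s: 3.0
eef_pos: [0.5503, 0.2131, 0.0602]
orientation: [180.0, 0.0, -175.0]
force: [1.1, -0.4, 1.4]
finger_gap: 0.088
xyz [ 0.2  1.1 49.7] rot [ 0.02  0.01 -0.05]
3451
[549.0714 214.3801 186.3749] 0.13673572877426832
```

View pics/d.png

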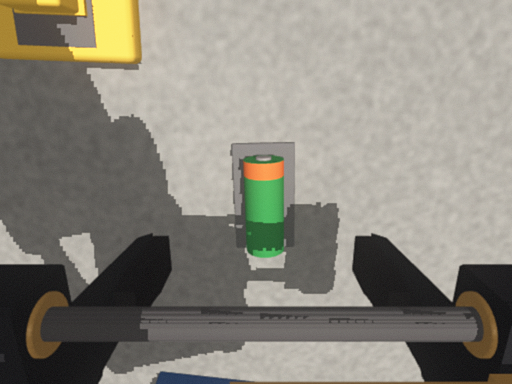

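```bash
python3 -m pendant '[{"ax":0,"ay":0,"az":0,"x":0.7,"y":1.2,"z":20,"jaw":0},{"ax":0,"ay":0,"az":0,"x":0.7,"y":1.2,"z":40,"jaw":0},{"ax":0,"ay":0,"az":0,"x":0.7,"y":1.2,"z":49.5,"jaw":0},{"ax":0,"ay":0,"az":0,"x":0.7,"y":1.2,"z":49.5,"jaw":0},{"ax":0,"ay":0,"az":0,"x":0.7,"y":1.2,"z":49.5,"jaw":0.5},{"ax":0,"ay":0,"az":0,"x":0.7,"y":1.2,"z":49.5,"jaw":0.6},{"ax":0,"ay":0,"az":0,"x":0.7,"y":1.2,"z":49.5,"jaw":0.65}]' 10; python3 -c "
from h import *
print(status.state())"
```

```text
time_s: 3.63
eef_pos: [0.5519, 0.215, 0.0134]
orientation: [179.9, 0.3, -175.0]
force: [0.5, 0.5, 0.5]
finger_gap: 0.0701
{'time_s': 3.6333, 'joints': array([ 18.8663,  17.1399, 111.8881,   0.0211,  50.6789, -76.102 ]), 'qvel': array([-0.0096,  0.0495,  0.1427,  0.0514, -0.1615, -0.0084]), 'tau': array([ -0.002 , -44.9496, -28.6783,   0.0039,   0.0772,   0.0003]), 'eef_pos': array([0.5519, 0.215 , 0.0134]), 'orientation': array([ 179.9137,    0.2806, -175.0452]), 'force': array([0.4584, 0.5461, 0.4552]), 'moment': array([ 0.0286, -0.0546, -0.0334]), 'finger_gap': 0.07008130705555435}
```

```bash
python3 -m pendant '[{"ax":0,"ay":-0.3,"az":0,"x":2.3,"y":-0.6,"z":2.8,"jaw":0.65},{"ax":0,"ay":-0.3,"az":0,"x":2.3,"y":-0.6,"z":2.8,"jaw":0.65},{"ax":0,"ay":-0.3,"az":0,"x":2.3,"y":-0.6,"z":2.8,"jaw":0.65},{"ax":0,"ay":-0.3,"az":0,"x":2.3,"y":-0.6,"z":2.8,"jaw":0.65},{"ax":0,"ay":-0.3,"az":0,"x":2.3,"y":-0.6,"z":2.8,"jaw":0.65}]' 10
python3 - <<'E'
from h import *
p=wcam(); cv2.imwrite("pics/e.png",p["image"])
E
```

```text
time_s: 4.05
eef_pos: [0.5497, 0.2142, 0.0107]
orientation: [179.9, 0.6, -175.0]
force: [0.5, -0.3, -0.2]
finger_gap: 0.0367
```

View pics/e.png

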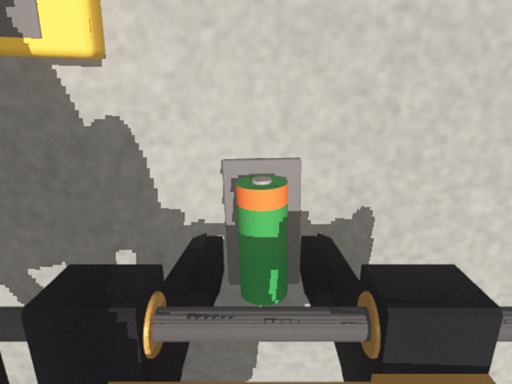

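```bash
python3 -m pendant '[{"ax":0,"ay":0.6,"az":0,"x":0,"y":0,"z":0,"jaw":0.7},{"ax":0,"ay":0.6,"az":0,"x":0,"y":0,"z":0,"jaw":0.75},{"ax":0,"ay":0.6,"az":0,"x":0,"y":0,"z":0,"jaw":0.8},{"ax":0,"ay":0.6,"az":0,"x":0,"y":0,"z":0,"jaw":1},{"ax":0,"ay":0.6,"az":0,"x":0,"y":0,"z":0,"jaw":1},{"ax":0,"ay":0.6,"az":0,"x":0,"y":0,"z":0,"jaw":1}]' 15;  python3 -m pendant '[{"ax":0,"ay":0,"az":0,"x":0,"y":0,"z":0,"jaw":1},{"ax":0,"ay":0,"az":0,"x":0,"y":0,"z":0,"jaw":1},{"ax":0,"ay":0,"az":0,"x":0,"y":0,"z":0,"jaw":1},{"ax":0,"ay":0,"az":0,"x":0,"y":0,"z":0,"jaw":1}]' 50
```

```text
time_s: 4.6
eef_pos: [0.5496, 0.2142, 0.0106]
orientation: [179.9, -0.0, -175.0]
force: [-0.7, -0.4, 0.1]
finger_gap: 0.0007
time_s: 4.93
eef_pos: [0.5496, 0.2142, 0.0105]
orientation: [179.9, -0.0, -175.0]
force: [1.2, 0.2, 0.2]
finger_gap: 0.0004
```

Run:
```python
from h import *
p=wcam(); cv2.imwrite("pics/f.png",p["image"])
p=capture("side"); cv2.imwrite("pics/f2.png",cv2.resize(p["image"][100:240,150:350],None,fx=4,fy=4))
```

```text
(no output)
```

View pics/f.png

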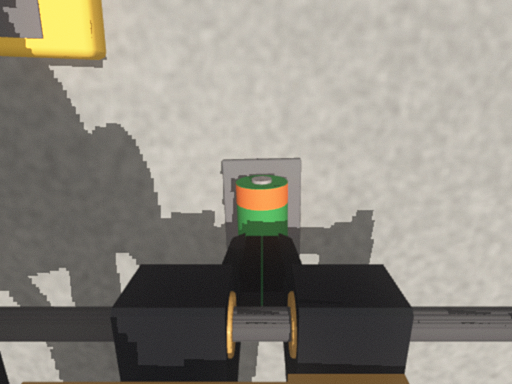

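View pics/f2.png

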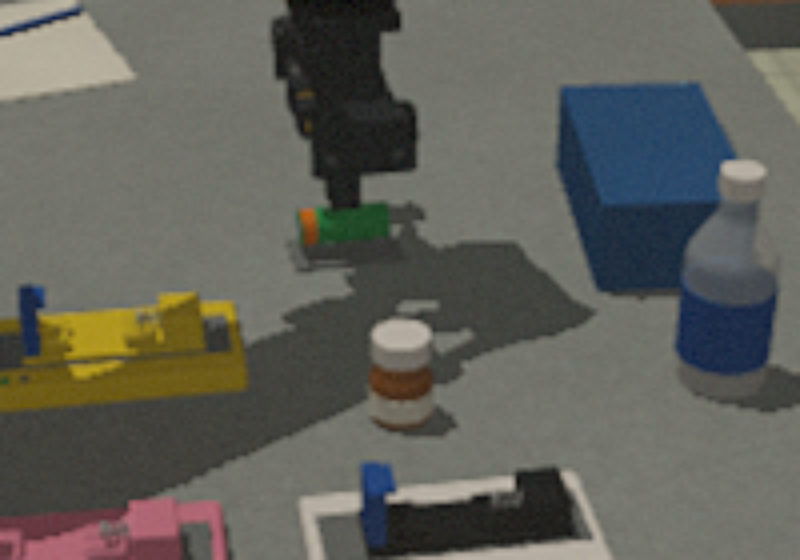

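Run:
```python
from h import *
p=capture("side"); 
P,_=pose();print(P, status.state()["finger_gap"],status.state()["joints"])
for z in(.0105,.024,.037,.05): print(z,proj(p,[P[0],P[1],z]))
print(proj(p,cellpts(np.array([.55,.2142,.024]),np.radians(185))[[0,10,20,30,40,50,60,70]]))
im=p["image"].copy()
cv2.imwrite("pics/g.png",cv2.resize(im[110:175,205:275],None,fx=8,fy=8,interpolation=cv2.INTER_CUBIC))
```

```text
[0.5496 0.2142 0.0106] 0.00033781815907845916 [ 18.8178  17.3052 112.0304   0.1139  50.6649 -76.2094]
0.0105 [[234.4976 160.0155]]
0.024 [[234.4436 155.8702]]
0.037 [[234.3911 151.8339]]
0.05 [[234.338  147.7531]]
[[246.5912 156.9287]
 [245.6461 150.7333]
 [244.7742 153.1015]
 [245.7744 159.0377]
 [224.633  158.9862]
 [223.7475 152.7245]
 [223.1669 155.088 ]
 [224.0857 161.0894]]
```

View pics/g.png

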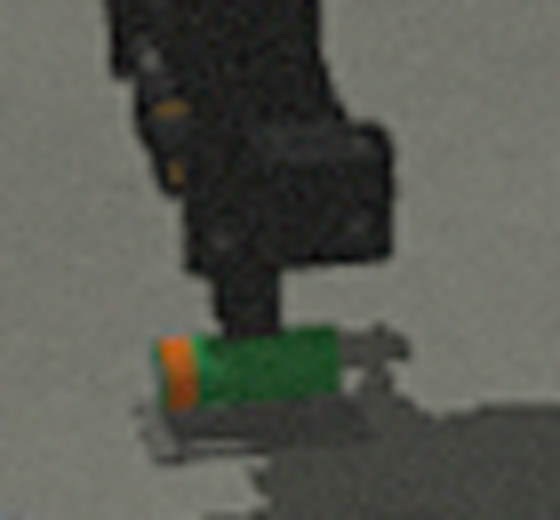

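```bash
python3 -m pendant '[{"ax":0,"ay":0,"az":0,"x":0,"y":0,"z":0,"jaw":0.5},{"ax":0,"ay":0,"az":0,"x":0,"y":0,"z":0,"jaw":0.4},{"ax":0,"ay":0,"az":0,"x":0,"y":0,"z":0,"jaw":0.4},{"ax":0,"ay":0,"az":0,"x":0,"y":0,"z":0,"jaw":0.4},{"ax":0,"ay":0,"az":0,"x":0,"y":0,"z":0,"jaw":0.4}]' 10;  python3 - <<'E'
from h import *
p=capture("side"); 
im=p["image"].copy()
cv2.imwrite("pics/h.png",cv2.resize(im[110:180,195:285],None,fx=8,fy=8,interpolation=cv2.INTER_CUBIC))
P,R=pose()
for s in(-1,1):
  for z in (0,-.019,-.045): print(s,z,proj(p,P+R.apply([0,s*.026,z])))
E
```

```text
time_s: 5.5
eef_pos: [0.5496, 0.2142, 0.0106]
orientation: [179.9, -0.0, -175.0]
force: [0.4, -0.5, 0.4]
finger_gap: 0.0315
-1 0 [[236.1539 164.3136]]
-1 -0.019 [[236.0942 158.4073]]
-1 -0.045 [[236.0108 150.1677]]
1 0 [[232.8952 155.8163]]
1 -0.019 [[232.8118 150.0344]]
1 -0.045 [[232.6954 141.9733]]
```

View pics/h.png

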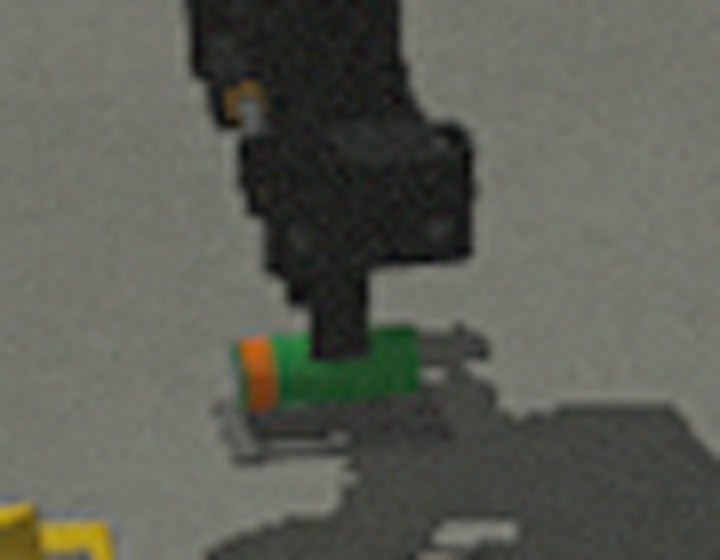

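Run:
```python
from h import *
import pickle
b=pickle.load(open("b.pkl","rb"))
t=capture("top");s=capture("side")
cv2.imwrite("pics/i.png",t["image"])
t["image"]=cv2.imread("pics/a_top.png");s["image"]=cv2.imread("pics/a_side.png")
ps=[(b,(235,120,310,225)),(t,(125,190,175,245)),(s,(210,140,260,170))]
ms=[cellmask(p,r) for p,r in ps];print([m.sum() for m in ms])
for i,(p,r) in enumerate(ps):
    x0,y0,x1,y1=r;v=p["image"].copy();v[ms[i]>0]=(255,0,255)
    cv2.imwrite(f"pics/j{i}.png",cv2.resize(np.hstack([p["image"][y0:y1,x0:x1],v[y0:y1,x0:x1]]),None,fx=5,fy=5,interpolation=0))
def fit(idx,x0):
    def f(q):
        return sum(np.abs(render(ps[i][0],np.array(q[:3])/1000,np.radians(q[3]))-ms[i]).sum()/ms[i].sum() for i in idx)
    x=np.array(x0,float)
    for k in range(5):
        r=minimize(f,x,method="Nelder-Mead",options=dict(initial_simplex=np.array([x]*5)+np.vstack([np.zeros(4),np.diag([5,5,5,5])])));x=r.x
    return x.round(2),r.fun
for idx in([0],[1],[2],[1,2]): print(idx,fit(idx,[550,212,24,184.]))
# PnP-like: camera shift needed for wrist given cell at top/side fit
```

```text
[np.uint64(1913), np.uint64(308), np.uint64(169)]
[0] (array([556.87, 215.33,   1.73, 185.76]), np.float64(0.06746602195504443))
[1] (array([548.36, 214.26,  25.28, 185.68]), np.float64(0.1572646103896104))
[2] (array([552.58, 215.81,  24.15, 178.83]), np.float64(0.2603550295857988))
[1, 2] (array([550.91, 214.55,  25.56, 184.21]), np.float64(0.44181899830938287))
```

Run:
```python
import cv2,numpy as np
a=cv2.imread("pics/j1.png");b=cv2.imread("pics/j2.png");i=cv2.imread("pics/i.png")[150:300,50:300]
i=cv2.resize(i,None,fx=2,fy=2)
H=max(x.shape[0] for x in(a,b,i));
c=cv2.resize(np.vstack([cv2.copyMakeBorder(x,0,0,0,600-x.shape[1],0) for x in (a,b,i)]),None,fx=.8,fy=.8)
print(c.shape);cv2.imwrite("pics/k.png",c)
```

```text
(580, 480, 3)
```

View pics/k.png

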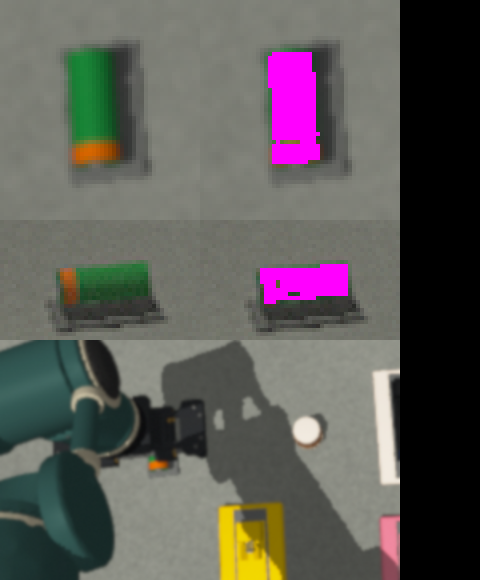

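Run:
```python
from h import *
import pickle
b=pickle.load(open("b.pkl","rb"))
im={"b":(b["image"],[.5485,.2048,.1397],[180,0,179.8],(235,120,310,225)),
"d":(cv2.imread("pics/d.png"),[.5503,.2131,.0602],[180,0,-175],(200,120,320,262)),
"e":(cv2.imread("pics/e.png"),[.5497,.2142,.0107],[179.9,.6,-175],(228,150,295,306))}
TC=np.array(b["tool_from_camera"])
C=np.array([.5505,.2145,.0245])
for n,(I,p,o,r) in im.items():
    pic=dict(b);pic["image"]=I
    g=I.astype(int);m=((np.ptp(g,axis=2)>45)&((g[...,1]>g[...,0]+25))|((g[...,2]>150)&(g[...,0]<110))).astype(np.uint8)
    R_=np.zeros_like(m);x0,y0,x1,y1=r;R_[y0:y1,x0:x1]=1;m*=R_
    # add nub: use hull
    cs,_=cv2.findContours(m,cv2.RETR_EXTERNAL,2);c=max(cs,key=cv2.contourArea);h=cv2.convexHull(c);m=np.zeros_like(m);cv2.fillConvexPoly(m,h,1)
    def cam(q,pt):
        T=np.eye(4);T[:3,:3]=(Ro.from_euler("y",pt,degrees=True)*Ro.from_euler("xyz",o,degrees=True)).as_matrix();T[:3,3]=np.array(p)+np.array(q[:3])/1000
        pic["camera_from_world"]=np.linalg.inv(T@TC)
    for pt in(-3,-1.5,0,1.5,3):
        def f(q): cam(q,pt); return np.abs(render(pic,C,np.radians(q[3]))-m).sum()/m.sum()
        x=np.array([0,0,20,185.])
        for k in range(4):
            q=minimize(f,x,method="Nelder-Mead",options=dict(initial_simplex=np.array([x]*5)+np.vstack([np.zeros(4),np.diag([6,6,6,5])])));x=q.x
        print(n,pt,x.round(1),round(q.fun,3))
```

```text
b -3 [ -7.2  -0.2   7.3 186.1] 0.032
b -1.5 [ -3.9  -0.2   7.2 186.1] 0.033
b 0 [ -0.9  -0.2   8.6 186.1] 0.033
b 1.5 [  2.3  -0.3   8.6 185.5] 0.035
b 3 [  5.9  -0.2   7.5 186. ] 0.035
d -3 [ -2.2  -0.    2.5 186.3] 0.016
d -1.5 [ -1.    0.    2.8 186.3] 0.018
d 0 [  0.2   0.    2.9 186.5] 0.019
d 1.5 [  1.1   0.    3.5 186.5] 0.021
d 3 [  2.   -0.1   4.1 186.3] 0.024
e -3 [  1.3   0.3   1.  186. ] 0.016
e -1.5 [  0.8   0.2   1.5 185.9] 0.017
e 0 [  0.3   0.2   2.3 185.9] 0.019
e 1.5 [ -0.1   0.2   2.9 186.2] 0.02
e 3 [ -0.2   0.3   3.  186.1] 0.024
```

Run:
```python
from h import *
print(env.grasp_offset,[a for a in dir(env) if a[0]!='_'])
s=status.state();print(s["finger_gap"],s["time_s"])
p=wcam();P,R=pose()
I=p["image"].copy()
for z in(0,-.019,-.028):
  for sy in(-1,1):
    for x in(-.009,.009):
      u=proj(p,P+R.apply([x,sy*s["finger_gap"]/2,z]))[0];cv2.circle(I,(int(u[0]),int(u[1])),2,{0:(0,0,255),-.019:(255,0,255),-.028:(0,255,255)}[z],-1)
cv2.imwrite("pics/l.png",I)
```

```text
0.0187 ['MotionError', 'close_job', 'grasp_offset']
0.043562590201298 5.65
```

View pics/l.png

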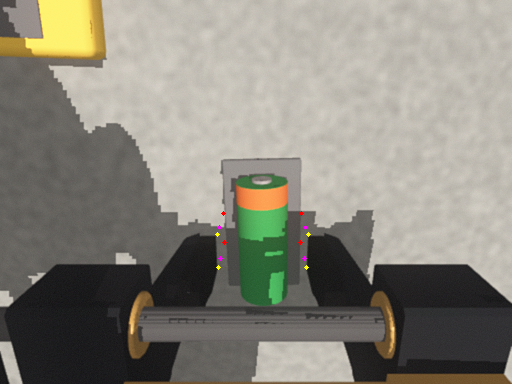

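```bash
python3 -m pendant '[{"ax":0,"ay":0,"az":0,"x":0,"y":0,"z":5,"jaw":0.4},{"ax":0,"ay":0,"az":0,"x":0,"y":0,"z":10,"jaw":0.4},{"ax":0,"ay":0,"az":0,"x":0,"y":0,"z":14,"jaw":0.4},{"ax":0,"ay":0,"az":0,"x":0,"y":0,"z":14,"jaw":0.4},{"ax":0,"ay":0,"az":0,"x":0,"y":0,"z":14,"jaw":0.4}]' 10
python3 - <<'E'
from h import *
p=capture("side"); 
cv2.imwrite("pics/m.png",cv2.resize(p["image"][110:180,195:285],None,fx=8,fy=8,interpolation=cv2.INTER_CUBIC))
E
```

```text
time_s: 6.12
eef_pos: [0.549, 0.214, -0.0042]
orientation: [179.9, -0.1, -175.0]
force: [0.8, 0.3, 0.0]
finger_gap: 0.0531
```

View pics/m.png

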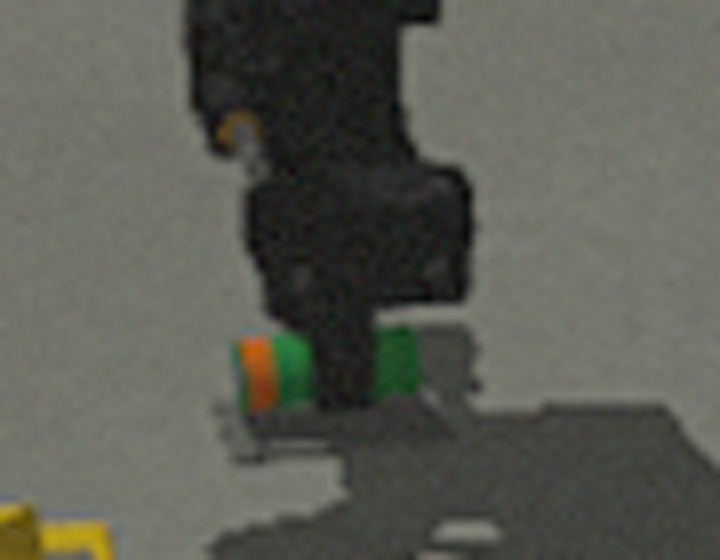

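```bash
python3 -m pendant '[{"ax":0,"ay":0,"az":0,"x":-0.8,"y":0.3,"z":5,"jaw":0.4},{"ax":0,"ay":0,"az":0,"x":-0.8,"y":0.3,"z":10,"jaw":0.4},{"ax":0,"ay":0,"az":0,"x":-0.8,"y":0.3,"z":13,"jaw":0.4},{"ax":0,"ay":0,"az":0,"x":-0.8,"y":0.3,"z":13.3,"jaw":0.45},{"ax":0,"ay":0,"az":0,"x":-0.8,"y":0.3,"z":13.3,"jaw":0.5},{"ax":0,"ay":0,"az":0,"x":-0.8,"y":0.3,"z":13.3,"jaw":0.6},{"ax":0,"ay":0,"az":0,"x":-0.8,"y":0.3,"z":13.3,"jaw":0.65}]' 10; python3 -m pendant '[{"ax":0,"ay":0,"az":0,"x":0,"y":0,"z":0,"jaw":0.7},{"ax":0,"ay":0,"az":0,"x":0,"y":0,"z":0,"jaw":0.75},{"ax":0,"ay":0,"az":0,"x":0,"y":0,"z":0,"jaw":0.8},{"ax":0,"ay":0,"az":0,"x":0,"y":0,"z":0,"jaw":0.9},{"ax":0,"ay":0,"az":0,"x":0,"y":0,"z":0,"jaw":0.9}]' 10
```

```text
time_s: 6.75
eef_pos: [0.5502, 0.2146, -0.017]
orientation: [179.9, -0.0, -175.0]
force: [0.0, -0.3, 0.1]
finger_gap: 0.0329
time_s: 7.17
eef_pos: [0.5505, 0.2148, -0.0167]
orientation: [179.9, -0.0, -175.0]
force: [0.0, 0.7, 1.2]
finger_gap: 0.0258
```

Contact at 25.8 mm. Firm up, then lift.

```bash
python3 -m pendant '[{"ax":0,"ay":0,"az":0,"x":0,"y":0,"z":0,"jaw":1},{"ax":0,"ay":0,"az":0,"x":0,"y":0,"z":0,"jaw":1},{"ax":0,"ay":0,"az":0,"x":0,"y":0,"z":0,"jaw":1},{"ax":0,"ay":0,"az":0,"x":0,"y":0,"z":0,"jaw":1}]' 45; python3 -m pendant '[{"ax":0,"ay":0,"az":0,"x":0,"y":0,"z":-10,"jaw":1},{"ax":0,"ay":0,"az":0,"x":0,"y":0,"z":-25,"jaw":1},{"ax":0,"ay":0,"az":0,"x":0,"y":0,"z":-50,"jaw":1},{"ax":0,"ay":0,"az":0,"x":0,"y":0,"z":-80,"jaw":1},{"ax":0,"ay":0,"az":0,"x":0,"y":0,"z":-115,"jaw":1},{"ax":0,"ay":0,"az":0,"x":0,"y":0,"z":-140,"jaw":1},{"ax":0,"ay":0,"az":0,"x":0,"y":0,"z":-150,"jaw":1},{"ax":0,"ay":0,"az":0,"x":0,"y":0,"z":-150,"jaw":1}]' 45;  python3 - <<'E'
from h import *
p=wcam(); cv2.imwrite("pics/n.png",p["image"])
t=capture("top"); cv2.imwrite("pics/n2.png",cv2.resize(t["image"][150:280,150:400],None,fx=3,fy=3,interpolation=cv2.INTER_CUBIC))
for d in look_for(t,"jar")[:4]: print(d)
for d in look_for(t,"charger")[:4]: print(d)
E
```

```text
time_s: 7.5
eef_pos: [0.5505, 0.2149, -0.0167]
orientation: [179.9, -0.0, -175.0]
force: [-1.2, 2.0, 0.3]
finger_gap: 0.0247
time_s: 8.17
eef_pos: [0.5529, 0.2152, 0.1372]
orientation: [179.8, 0.4, -175.0]
force: [-0.2, 0.1, -1.2]
finger_gap: 0.0248
{'point': [0.5599, -0.0014, 0.0603], 'confidence': 0.78}
{'point': [0.385, 0.0765, 0.0178], 'confidence': 0.91}
{'point': [0.51, -0.3144, 0.0167], 'confidence': 0.82}
{'point': [0.5731, -0.14, 0.02], 'confidence': 0.74}
{'point': [0.3679, -0.1399, 0.0174], 'confidence': 0.72}
```

View pics/n.png

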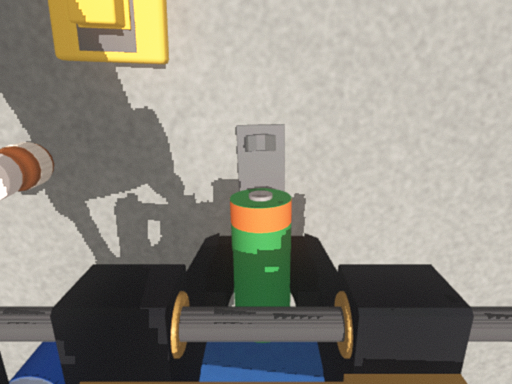

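View pics/n2.png

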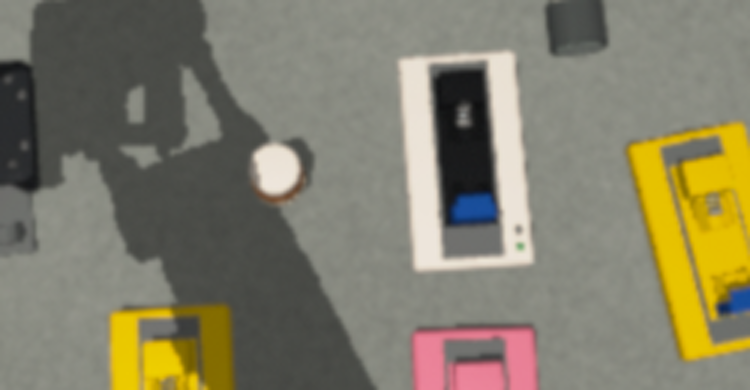

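```bash
python3 - <<'E'
from h import *
tgt([0.635,-0.14,0.13],Ro.from_euler("xyz",[180,0,182],degrees=True))
E
python3 -m pendant '[{"ax":0,"ay":0.4,"az":0.3,"x":0,"y":-10,"z":0,"jaw":1},{"ax":0,"ay":0.4,"az":0.6,"x":-3,"y":-35,"z":0,"jaw":1},{"ax":0,"ay":0.4,"az":1,"x":-9,"y":-70,"z":0,"jaw":1},{"ax":0,"ay":0.4,"az":1.5,"x":-16,"y":-110,"z":0,"jaw":1},{"ax":0,"ay":0.4,"az":2,"x":-23,"y":-150,"z":2,"jaw":1},{"ax":0,"ay":0.4,"az":2.5,"x":-30,"y":-190,"z":4,"jaw":1},{"ax":0,"ay":0.4,"az":3,"x":-36,"y":-230,"z":6,"jaw":1},{"ax":0,"ay":0.4,"az":3,"x":-42,"y":-270,"z":6,"jaw":1}]' 45
python3 - <<'E'
from h import *
tgt([0.635,-0.14,0.13],Ro.from_euler("xyz",[180,0,182],degrees=True))
E
```

```text
xyz [ -55.4 -360.     0.2] rot [ 0.03 -0.26  2.95]
time_s: 9.03
eef_pos: [0.6121, -0.0539, 0.1216]
orientation: [180.0, -0.9, -178.1]
force: [0.8, 0.2, -1.2]
finger_gap: 0.0248
xyz [-19.9 -86.8  -8.8] rot [ 0.04 -0.93 -0.08]
```

```bash
python3 -m pendant '[{"ax":0,"ay":-0.5,"az":0,"x":-7,"y":-30,"z":-3,"jaw":1},{"ax":0,"ay":-0.9,"az":0,"x":-14,"y":-60,"z":-6,"jaw":1},{"ax":0,"ay":-0.9,"az":0,"x":-20,"y":-82,"z":-9,"jaw":1},{"ax":0,"ay":-0.9,"az":0,"x":-20,"y":-87,"z":-9,"jaw":1},{"ax":0,"ay":-0.9,"az":0,"x":-20,"y":-87,"z":-9,"jaw":1},{"ax":0,"ay":-0.9,"az":0,"x":-20,"y":-87,"z":-9,"jaw":1}]' 45
python3 - <<'E'
from h import *
import pickle
p=wcam(); print(pose()[0]); cv2.imwrite("pics/o.png",p["image"]); pickle.dump(p,open("o.pkl","wb"))
E
```

```text
time_s: 9.53
eef_pos: [0.6337, -0.14, 0.1284]
orientation: [179.9, -0.2, -178.1]
force: [-1.0, 0.0, -0.9]
finger_gap: 0.0251
[ 0.6338 -0.1393  0.1287]
```

View pics/o.png

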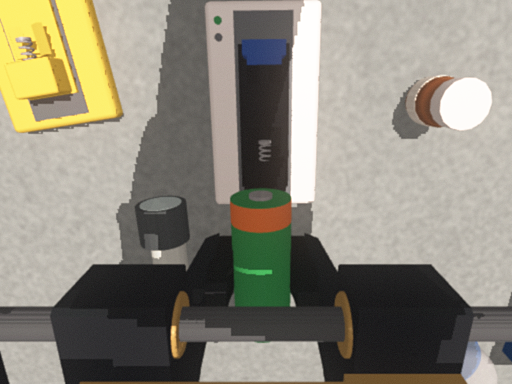

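Run:
```python
import cv2
I=cv2.imread("pics/o.png")[0:205,205:325]
g=cv2.convertScaleAbs(I,alpha=1.6,beta=20)
cv2.imwrite("pics/o2.png",cv2.resize(g[:150],None,fx=6,fy=4*1,interpolation=cv2.INTER_CUBIC)[:600])
```

```text
(no output)
```

View pics/o2.png

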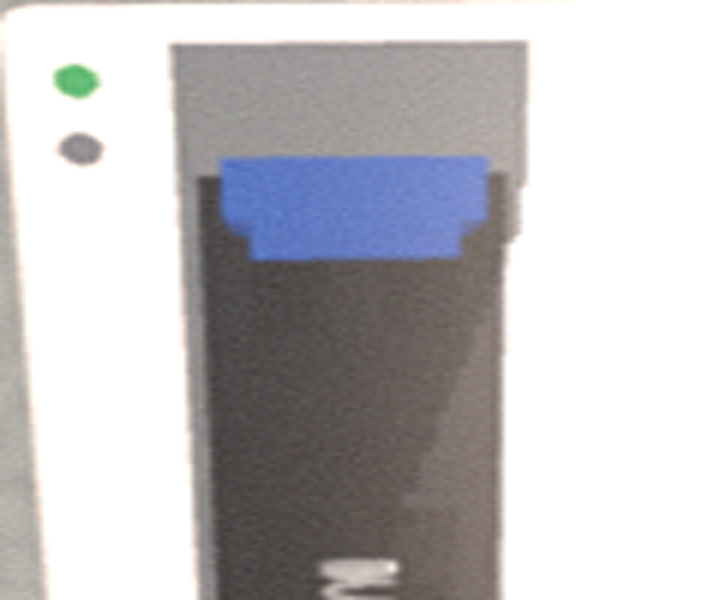

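Run:
```python
from h import *
import pickle
p=pickle.load(open("o.pkl","rb"))
def S(u,v): return (205+u/6-.4, v/4-.4)
for n,uv,z in [("lipL",S(250,259),.056),("lipR",S(462,259),.056),("blkL",S(220,157),.0575),("blkR",S(487,157),.0575),("disc top L",S(322,562),.04),("discR",S(397,562),.04),("houseTL",S(8,8),.018),("trough L",S(172,44),.018),("trough R",S(526,42),.018)]:
    print(n,uv,ray(p,uv,z).round(4))
I=p["image"]
g=I.min(axis=2)
# housing edges: white outline left/right at rows
for r in (20,60,100,140,180):
    w=np.where(g[r,200:330]>150)[0]+200; print(r,w.min(),w.max(),ray(p,[(w.min(),r),(w.max(),r)],.018)[:,:2].round(4).tolist())
for c in (220,305):
    w=np.where(g[:240,c]>150)[0];print(c,w.min(),w.max(),ray(p,[(c,w.min()),(c,w.max())],.018)[:,:2].round(4).tolist())
```

```text
lipL (246.26666666666665, 64.35) [[ 0.5432 -0.1538  0.056 ]]
lipR (281.6, 64.35) [[ 0.5424 -0.1294  0.056 ]]
blkL (241.26666666666665, 38.85) [[ 0.5273 -0.1574  0.0575]]
blkR (285.7666666666667, 38.85) [[ 0.5263 -0.1275  0.0575]]
disc top L (258.2666666666667, 140.1) [[ 0.5979 -0.144   0.04  ]]
discR (270.7666666666667, 140.1) [[ 0.5976 -0.1342  0.04  ]]
houseTL (205.93333333333334, 1.6) [[ 0.4977 -0.1867  0.018 ]]
trough L (233.26666666666665, 10.6) [[ 0.5031 -0.166   0.018 ]]
trough R (292.2666666666667, 10.1) [[ 0.5013 -0.1211  0.018 ]]
20 207 329 [[0.5103, -0.1861], [0.5072, -0.0924]]
60 210 329 [[0.539, -0.1842], [0.5359, -0.0898]]
100 212 329 [[0.5697, -0.183], [0.5666, -0.087]]
140 215 329 [[0.6025, -0.1808], [0.5994, -0.084]]
180 217 329 [[0.6377, -0.1793], [0.6346, -0.0807]]
220 2 202 [[0.4976, -0.1761], [0.6582, -0.1768]]
305 0 202 [[0.4941, -0.1118], [0.6558, -0.1004]]
```

Run:
```python
from h import *
t=capture("top");s=capture("side")
I=t["image"];cv2.imwrite("pics/q.png",np.hstack([cv2.resize(cv2.imread("pics/a_top.png")[160:245,275:335],None,fx=7,fy=7,interpolation=2)[:590],cv2.resize(cv2.imread("pics/a_side.png")[205:255,220:305],None,fx=4.6,fy=7,interpolation=2)[:590] if 0 else np.zeros((590,5,3),np.uint8)]))
cv2.imwrite("pics/q2.png",cv2.resize(cv2.imread("pics/a_side.png")[205:255,220:310],None,fx=8,fy=8,interpolation=2))
for n,uv,z in []: pass
```

```text
(no output)
```

View pics/q.png

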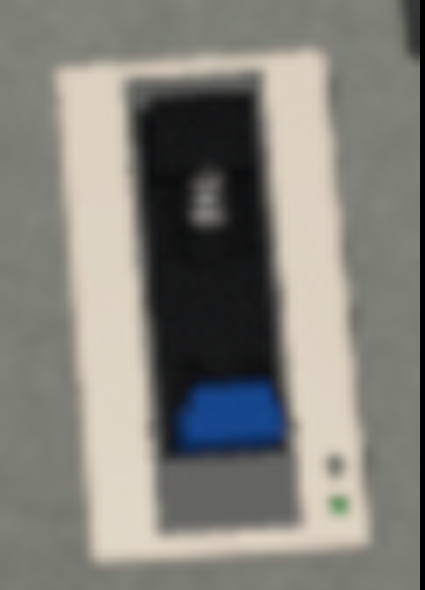

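View pics/q2.png

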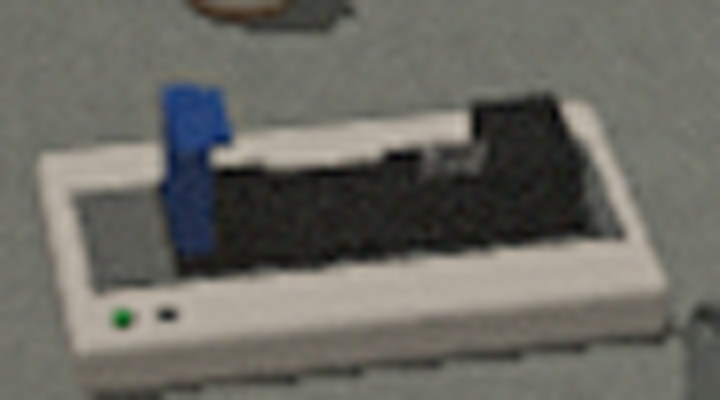

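Run:
```python
from h import *
t=capture("top");s=capture("side")
T=lambda u,v:(275+u/7-.43,160+v/7-.43)
Sd=lambda u,v:(220+u/8-.44,205+v/8-.44)
print("lip",ray(t,[T(195,380),T(272,380)],.056)); print("disc",ray(t,[T(188,228),T(222,228)],.04))
print("housing corners",ray(t,[T(57,68),T(322,50),T(370,545),T(95,562)],.018))
# side: lip front lower/outer corner near: (232,142)/top (222,90)
print("side lip near corner",ray(s,[Sd(232,140)],.0545),ray(s,[Sd(222,90)],.0575))
print("side hous",ray(s,[Sd(40,155),Sd(590,105),Sd(665,285),Sd(75,350)],.018))
# predicted
for P in ([.5428,-.1538,.0545],[.5428,-.1294,.0575]): print(proj(s,P))
```

```text
lip [[ 0.5448 -0.1305  0.056 ]
 [ 0.5443 -0.154   0.056 ]]
disc [[ 0.5958 -0.1314  0.04  ]
 [ 0.5956 -0.1421  0.04  ]]
housing corners [[ 0.6549 -0.0923  0.018 ]
 [ 0.659  -0.1792  0.018 ]
 [ 0.4967 -0.187   0.018 ]
 [ 0.4927 -0.1     0.018 ]]
side lip near corner [[ 0.5461 -0.1485  0.0545]] [[ 0.5456 -0.1293  0.0575]]
side hous [[ 0.497  -0.1002  0.018 ]
 [ 0.6582 -0.0944  0.018 ]
 [ 0.6615 -0.179   0.018 ]
 [ 0.4996 -0.1876  0.018 ]]
[[247.3508 223.6187]]
[[246.0358 215.9153]]
```

Run:
```python
from h import *
import pickle
p=pickle.load(open("o.pkl","rb"))
M=np.linalg.inv(np.array(p["tool_from_camera"]));q=dict(p);q["camera_from_world"]=M  # work in tool frame
I=p["image"].copy()
def pts(c,th): # tool frame: cell x along tool x, th tilt about tool y
    P=cellpts(np.zeros(3),0,0); return P@Ro.from_euler("y",th,degrees=True).as_matrix().T+c
for c,col in (([0,0,-.0412],(255,0,255)),):
    u=proj(q,pts(np.array(c),0))
    for a in (u[:40],u[40:80],u[80:]): cv2.polylines(I,[np.round(a*16).astype(np.int32)],True,col,1,shift=4)
cv2.imwrite("pics/r.png",cv2.resize(I[160:330,190:330],None,fx=4,fy=3.5))
```

```text
(no output)
```

View pics/r.png

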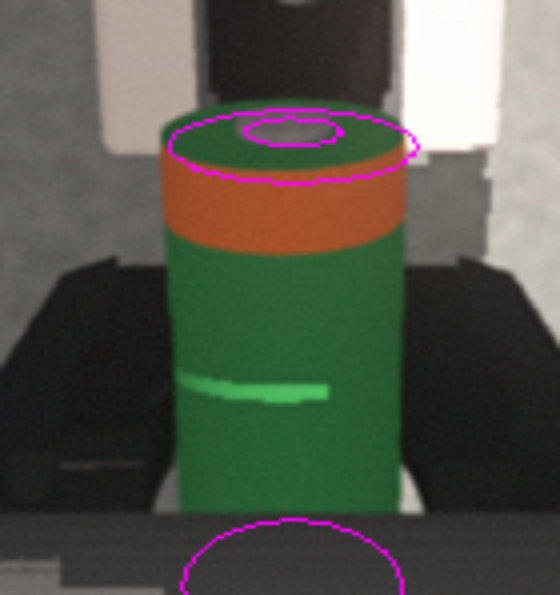

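```bash
cat > plan.py <<'E'
from h import *
B=np.array([.569,-.1402,.040]);YAW=182.7;CT=np.array([.5,-.5,-40])/1000
def pl(th,d,zc):
    t=np.radians(th);c,s=np.cos(t),np.sin(t)
    z0=13*np.sqrt(1+c*c)-13*np.sqrt(2)+zc
    cz=z0+32.5*s
    cx=-29.5-d+32.5*c-np.tan(t)*z0
    if th<1: cx=-29.5-d+32.5*c
    return cx,cz
def toolpose(cx,cz,th,B=B):
    e=np.array([np.cos(np.radians(YAW)),np.sin(np.radians(YAW)),0])
    C=B+(cx*e+np.array([0,0,cz]))/1000
    R=Ro.from_euler("xyz",[180,0,YAW],degrees=True)*Ro.from_euler("y",th,degrees=True)
    return C-R.apply(CT),R
def cellin(B=B):
    p,R=pose();C=p+R.apply(CT);e=np.array([np.cos(np.radians(YAW)),np.sin(np.radians(YAW)),0])
    f=np.array([-e[1],e[0],0]);D=(C-B)*1000;ux=R.apply([1,0,0])
    F=np.array(status.state()["force"])
    print("cell cx %.1f cy %.1f cz %.1f th %.1f yawerr %.2f | force bay x %.1f y %.1f z %.1f t %.2f"%(D@e,D@f,D[2],np.degrees(np.arcsin(ux[2])),np.degrees(np.arctan2(ux@f,ux@e)),F@e,F@f,F[2],status.state()["time_s"]))
E
python3 - <<'E'
from plan import *
for th in range(40,-1,-4):
    cx,cz=pl(th,9.5,1.5); t=np.radians(th);u=np.array([np.cos(t),np.sin(t)]);n=np.array([-u[1],u[0]])
    c=np.array([cx,cz])
    poly=np.array([c+31*u-13*n,c+31*u-5*n,c+32.5*u-5*n,c+32.5*u+5*n,c+31*u+5*n,c+31*u+13*n,c-32.5*u+13*n])
    mx=-99
    a=np.vstack([poly[:-1]+(poly[1:]-poly[:-1])*k for k in np.linspace(0,1,60)])
    sel=(a[:,1]>14.5)&(a[:,1]<17.5); mx=a[sel,0].max() if sel.any() else None
    print(th,round(cx,2),round(cz,2),"max x in lip band",mx, "upper flat",(c-32.5*u+13*n).round(1))
p,R=toolpose(1,70,38); print(p); tgt(p,R)
p,R=toolpose(1,22,38); print(p)
E
```

```text
40 -13.68 20.38 max x in lip band -37.86013504310766 upper flat [-46.9   9.4]
36 -12.59 18.94 max x in lip band -36.94471590626441 upper flat [-46.5  10.4]
32 -11.54 17.38 max x in lip band -35.94923174478535 upper flat [-46.   11.2]
28 -10.55 15.72 max x in lip band -34.893143678751635 upper flat [-45.3  11.9]
24 -9.63 13.94 max x in lip band 23.975714603263974 upper flat [-44.6  12.6]
20 -8.81 12.07 max x in lip band 23.28540614592172 upper flat [-43.8  13.2]
16 -8.09 10.11 max x in lip band 24.437743548141988 upper flat [-42.9  13.6]
12 -7.49 8.06 max x in lip band 24.356079735369903 upper flat [-42.  14.]
8 -7.01 5.93 max x in lip band 24.591233018049863 upper flat [-41.   14.3]
4 -6.68 3.74 max x in lip band 23.63782983229499 upper flat [-40.   14.4]
0 -6.5 1.5 max x in lip band None upper flat [-39.   14.5]
[ 0.5438 -0.1409  0.0782]
xyz [91.   1.1 51.9] rot [ 0.29 37.93 -0.64]
[ 0.5438 -0.1409  0.0302]
```

```bash
python3 -m pendant '[{"ax":0,"ay":5,"az":0,"x":11,"y":0,"z":5,"jaw":1},{"ax":0,"ay":10,"az":0,"x":23,"y":0,"z":10,"jaw":1},{"ax":0.1,"ay":16,"az":-0.2,"x":37,"y":0,"z":18,"jaw":1},{"ax":0.1,"ay":22,"az":-0.3,"x":52,"y":0.5,"z":26,"jaw":1},{"ax":0.2,"ay":28,"az":-0.5,"x":67,"y":1,"z":35,"jaw":1},{"ax":0.3,"ay":33,"az":-0.6,"x":80,"y":1,"z":44,"jaw":1},{"ax":0.3,"ay":38,"az":-0.6,"x":91,"y":1,"z":52,"jaw":1},{"ax":0.3,"ay":38,"az":-0.6,"x":91,"y":1,"z":52,"jaw":1}]' 50
python3 - <<'E'
from plan import *
cellin()
p,R=toolpose(1,45,38); tgt(p,R)
p=wcam();cv2.imwrite("pics/s.png",p["image"])
p=capture("side");cv2.imwrite("pics/s2.png",cv2.resize(p["image"][150:270,200:330],None,fx=6,fy=5,interpolation=2))
E
```

```text
time_s: 10.45
eef_pos: [0.5415, -0.1392, 0.073]
orientation: [179.8, -38.6, -177.1]
force: [-0.9, 0.6, -2.1]
finger_gap: 0.025
cell cx 2.8 cy -1.7 cz 64.5 th 38.6 yawerr 0.17 | force bay x 0.8 y -0.7 z -2.1 t 10.45
xyz [-14.   -1.8  14.1] rot [ 0.05 -0.63  0.13]
```

View pics/s.png

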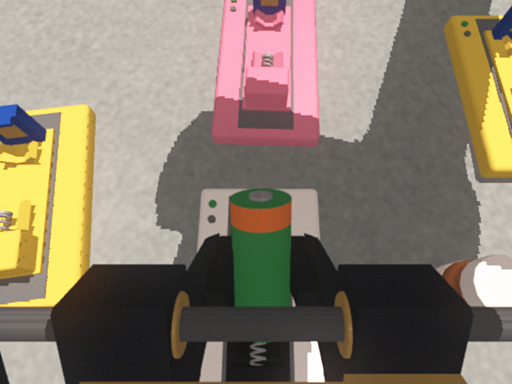

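View pics/s2.png

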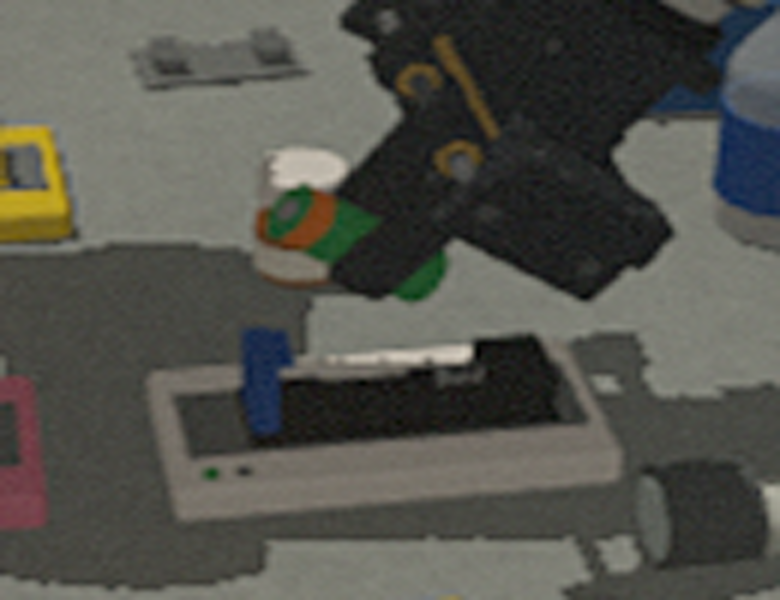

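```bash
python3 -m pendant '[{"ax":0,"ay":-0.3,"az":0,"x":-5,"y":-0.8,"z":4,"jaw":1},{"ax":0,"ay":-0.6,"az":0,"x":-10,"y":-1.8,"z":9,"jaw":1},{"ax":0,"ay":-0.6,"az":0.1,"x":-14,"y":-1.8,"z":14,"jaw":1},{"ax":0,"ay":-0.6,"az":0.1,"x":-14,"y":-1.8,"z":14,"jaw":1},{"ax":0,"ay":-0.6,"az":0.1,"x":-14,"y":-1.8,"z":14,"jaw":1},{"ax":0,"ay":-0.6,"az":0.1,"x":-14,"y":-1.8,"z":14,"jaw":1}]' 50
python3 - <<'E'
from plan import *
cellin()
p,R=toolpose(1,22,38); tgt(p,R)
p=wcam();cv2.imwrite("pics/u.png",p["image"])
p=capture("side");cv2.imwrite("pics/u2.png",cv2.resize(p["image"][180:260,220:320],None,fx=8,fy=7,interpolation=2))
E
```

```text
time_s: 11.05
eef_pos: [0.5462, -0.1419, 0.0575]
orientation: [-179.9, -37.4, -177.4]
force: [-0.0, 0.7, -0.7]
finger_gap: 0.0245
cell cx -1.1 cy 1.1 cz 49.6 th 37.4 yawerr -0.09 | force bay x 0.0 y -0.7 z -0.7 t 11.05
xyz [-14.7   1.1  23.1] rot [-0.01  0.56 -0.07]
```

View pics/u.png

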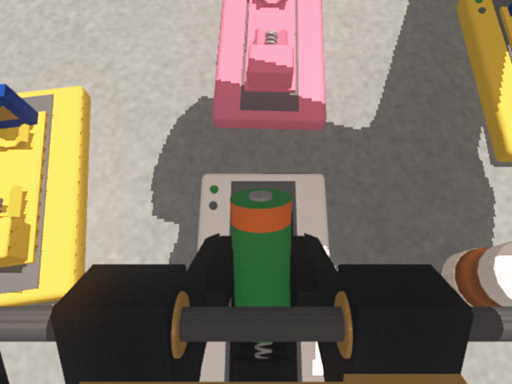

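View pics/u2.png

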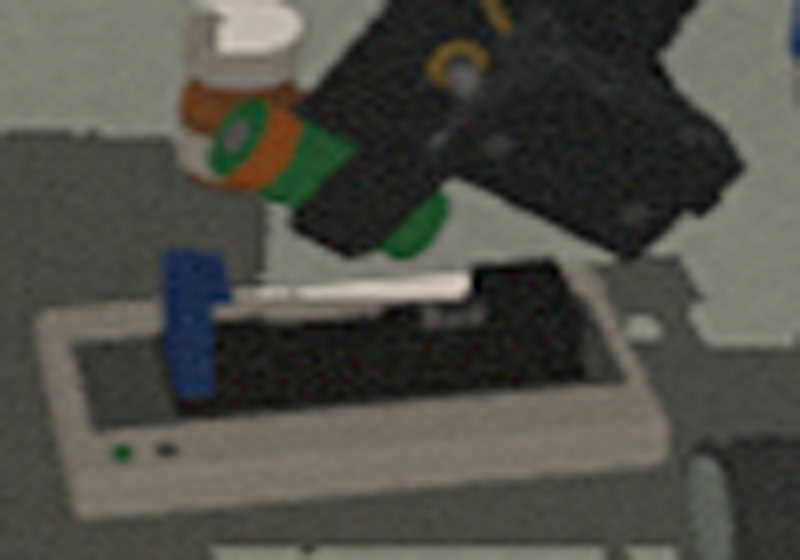

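```bash
python3 -m pendant '[{"ax":0,"ay":0.5,"az":0,"x":-3,"y":1,"z":5,"jaw":1},{"ax":0,"ay":0.5,"az":0,"x":-6,"y":1,"z":9,"jaw":1},{"ax":0,"ay":0.5,"az":0,"x":-9,"y":1,"z":14,"jaw":1},{"ax":0,"ay":0.5,"az":0,"x":-12,"y":1,"z":19,"jaw":1},{"ax":0,"ay":0.5,"az":0,"x":-14,"y":1,"z":22,"jaw":1},{"ax":0,"ay":0.5,"az":0,"x":-14,"y":1,"z":22,"jaw":1},{"ax":0,"ay":0.5,"az":0,"x":-14,"y":1,"z":22,"jaw":1}]' 50
python3 - <<'E'
from plan import *
cellin()
p,R=toolpose(-4,22,38); tgt(p,R)
p=wcam();cv2.imwrite("pics/v.png",p["image"])
p=capture("side");cv2.imwrite("pics/v2.png",cv2.resize(p["image"][180:260,220:320],None,fx=8,fy=7,interpolation=2))
E
```

```text
time_s: 11.73
eef_pos: [0.5437, -0.141, 0.031]
orientation: [-180.0, -38.0, -177.4]
force: [1.3, -0.0, -0.7]
finger_gap: 0.0245
cell cx 1.1 cy 0.1 cz 22.8 th 38.0 yawerr -0.08 | force bay x -1.3 y 0.1 z -0.7 t 11.73
xyz [-4.5  0.1 -2.5] rot [ 0.   -0.01 -0.06]
```

View pics/v2.png

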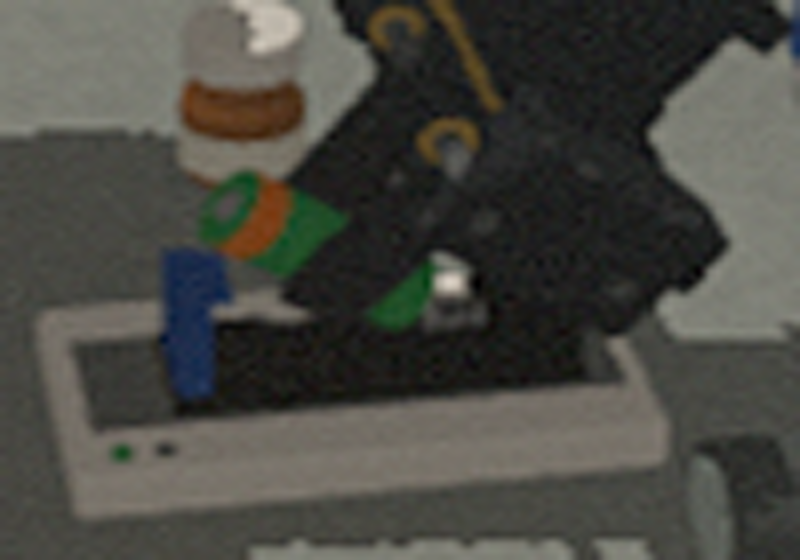

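View pics/v.png

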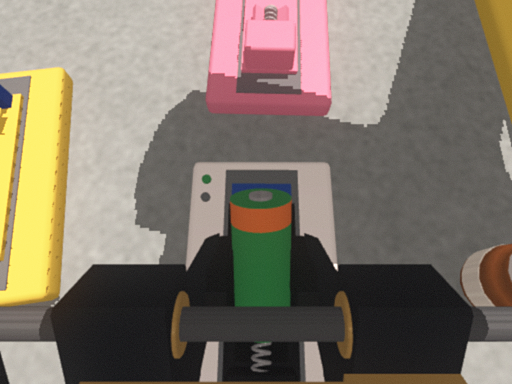

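```bash
python3 -m pendant '[{"ax":0,"ay":0,"az":0,"x":-1.5,"y":0,"z":-0.9,"jaw":1},{"ax":0,"ay":0,"az":0,"x":-3.5,"y":0,"z":-2.2,"jaw":1},{"ax":0,"ay":0,"az":0,"x":-5.2,"y":0,"z":-3.4,"jaw":1},{"ax":0,"ay":0,"az":0,"x":-6,"y":0,"z":-3.9,"jaw":1},{"ax":0,"ay":0,"az":0,"x":-6,"y":0,"z":-3.9,"jaw":1},{"ax":0,"ay":0,"az":0,"x":-6,"y":0,"z":-3.9,"jaw":1}]' 50
python3 - <<'E'
from plan import *
cellin();cellin()
p,R=toolpose(-10,22,38); tgt(p,R)
E
python3 -m pendant '[{"ax":0,"ay":0,"az":0,"x":0,"y":0,"z":0,"jaw":1}]' 50;python3 -c "
from plan import *
cellin()"
```

```text
time_s: 12.33
eef_pos: [0.5515, -0.1408, 0.031]
orientation: [-179.9, -37.9, -177.4]
force: [0.2, 0.5, -0.8]
finger_gap: 0.0248
cell cx -6.6 cy 0.2 cz 22.9 th 37.9 yawerr -0.10 | force bay x -0.3 y -0.5 z -0.8 t 12.33
cell cx -6.6 cy 0.2 cz 22.9 th 37.9 yawerr -0.10 | force bay x -0.3 y -0.5 z -0.8 t 12.33
xyz [-3.1  0.2 -1.4] rot [-0.02  0.07 -0.08]
time_s: 12.42
eef_pos: [0.5514, -0.1407, 0.031]
orientation: [-179.9, -37.9, -177.4]
force: [0.7, -0.8, -1.3]
finger_gap: 0.0248
cell cx -6.6 cy 0.2 cz 22.8 th 37.9 yawerr -0.09 | force bay x -0.7 y 0.8 z -1.3 t 12.42
```

```bash
python3 -m pendant '[{"ax":0,"ay":0,"az":0,"x":-0.8,"y":0,"z":-0.4,"jaw":1},{"ax":0,"ay":0,"az":0,"x":-1.6,"y":0,"z":-0.8,"jaw":1},{"ax":0,"ay":0,"az":0,"x":-2.4,"y":0,"z":-1.2,"jaw":1},{"ax":0,"ay":0,"az":0,"x":-2.4,"y":0,"z":-1.2,"jaw":1},{"ax":0,"ay":0,"az":0,"x":-2.4,"y":0,"z":-1.2,"jaw":1}]' 50
python3 - <<'E'
from plan import *
cellin()
E
python3 -m pendant '[{"ax":0,"ay":0,"az":0,"x":-0.8,"y":0,"z":-0.5,"jaw":1},{"ax":0,"ay":0,"az":0,"x":-1.6,"y":0,"z":-1,"jaw":1},{"ax":0,"ay":0,"az":0,"x":-2.4,"y":0,"z":-1.5,"jaw":1},{"ax":0,"ay":0,"az":0,"x":-2.4,"y":0,"z":-1.5,"jaw":1},{"ax":0,"ay":0,"az":0,"x":-2.4,"y":0,"z":-1.5,"jaw":1}]' 50
python3 - <<'E'
from plan import *
cellin()
p=capture("side");cv2.imwrite("pics/w2.png",cv2.resize(p["image"][180:260,220:320],None,fx=8,fy=7,interpolation=2))
E
```

```text
time_s: 12.83
eef_pos: [0.5537, -0.1406, 0.0305]
orientation: [-179.9, -38.0, -177.4]
force: [-1.2, 0.3, 0.3]
finger_gap: 0.0249
cell cx -9.0 cy 0.2 cz 22.3 th 38.0 yawerr -0.09 | force bay x 1.2 y -0.4 z 0.3 t 12.83
time_s: 13.25
eef_pos: [0.5561, -0.1405, 0.0304]
orientation: [-179.9, -38.0, -177.4]
force: [-3.5, 0.2, 1.6]
finger_gap: 0.0246
cell cx -11.4 cy 0.2 cz 22.2 th 38.0 yawerr -0.10 | force bay x 3.5 y -0.3 z 1.6 t 13.25
```

View pics/w2.png

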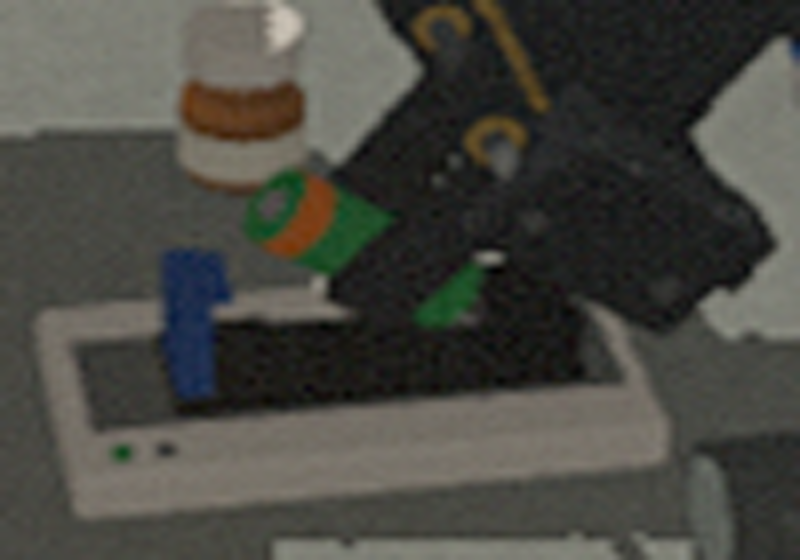

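```bash
python3 -m pendant '[{"ax":0,"ay":0,"az":0,"x":-0.8,"y":0,"z":-0.6,"jaw":1},{"ax":0,"ay":0,"az":0,"x":-1.6,"y":0,"z":-1.2,"jaw":1},{"ax":0,"ay":0,"az":0,"x":-2.4,"y":0,"z":-1.9,"jaw":1},{"ax":0,"ay":0,"az":0,"x":-3.2,"y":0,"z":-2.5,"jaw":1},{"ax":0,"ay":0,"az":0,"x":-4,"y":0,"z":-3.1,"jaw":1},{"ax":0,"ay":0,"az":0,"x":-4,"y":0,"z":-3.1,"jaw":1},{"ax":0,"ay":0,"az":0,"x":-4,"y":0,"z":-3.1,"jaw":1}]' 55
python3 - <<'E'
from plan import *
cellin()
E
```

```text
time_s: 13.88
eef_pos: [0.5597, -0.1403, 0.0306]
orientation: [-180.0, -38.3, -177.4]
force: [-5.8, -0.7, 1.7]
finger_gap: 0.0247
cell cx -15.1 cy 0.2 cz 22.4 th 38.3 yawerr -0.09 | force bay x 5.8 y 0.4 z 1.7 t 13.88
```

Run:
```python
from plan import *
cellin()
p=wcam();cv2.imwrite("pics/x1.png",p["image"])
p=capture("side");cv2.imwrite("pics/x2.png",cv2.resize(p["image"][180:260,220:320],None,fx=8,fy=7,interpolation=2))
```

```text
cell cx -15.1 cy 0.2 cz 22.4 th 38.3 yawerr -0.09 | force bay x 5.8 y 0.4 z 1.7 t 13.88
```

View pics/x1.png

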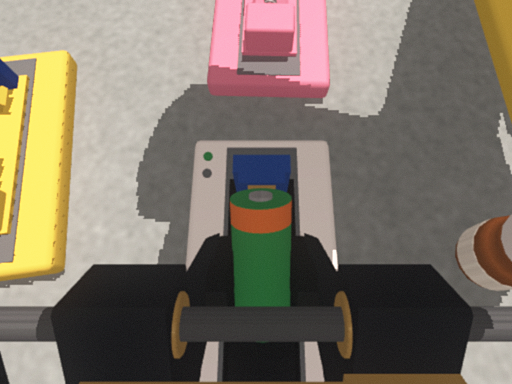

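View pics/x2.png

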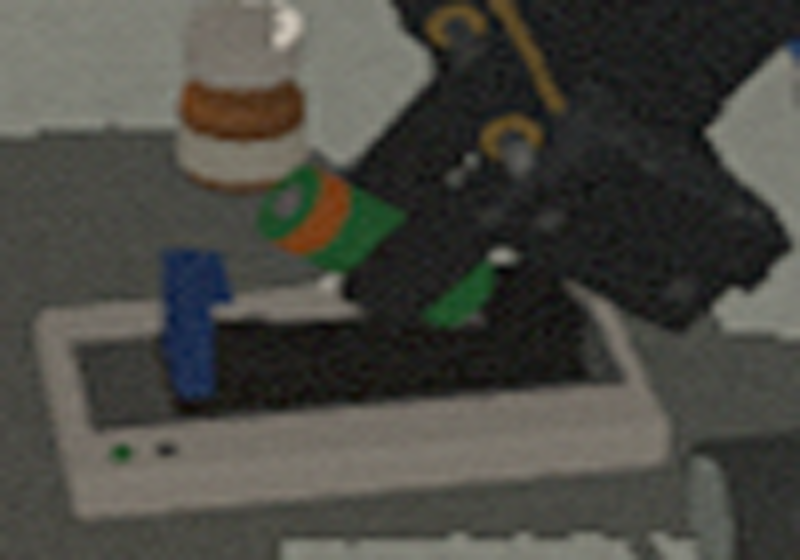

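```bash
for i in 1 2 3 4; do python3 -m pendant '[{"ax":0,"ay":0,"az":0,"x":0,"y":0,"z":0,"jaw":1}]' 55 >/dev/null; python3 -c "
from plan import *
cellin()"; done
```

```text
cell cx -14.0 cy 0.1 cz 22.4 th 38.4 yawerr -0.10 | force bay x 5.4 y 0.2 z 0.6 t 14.07
cell cx -13.1 cy 0.2 cz 22.5 th 38.6 yawerr -0.10 | force bay x 4.3 y 0.5 z 0.7 t 14.15
cell cx -12.5 cy 0.2 cz 22.4 th 38.7 yawerr -0.10 | force bay x 4.7 y -0.4 z 0.6 t 14.23
cell cx -12.3 cy 0.2 cz 22.5 th 38.7 yawerr -0.11 | force bay x 4.6 y 0.4 z 1.7 t 14.32
```

Run:
```python
import cv2,numpy as np
a=cv2.imread("pics/o.png")[185:310,226:298];b=cv2.imread("pics/v.png")[185:310,226:298];c=cv2.imread("pics/x1.png")[185:310,226:298]
cv2.imwrite("pics/y.png",cv2.resize(np.hstack([a,b,c]),None,fx=3.6,fy=4.5,interpolation=2))
```

View pics/y.png

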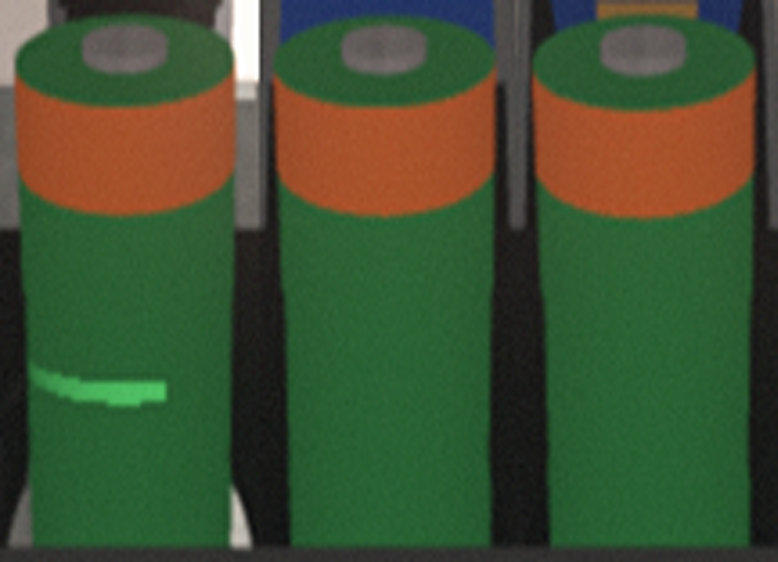

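```bash
python3 -m pendant '[{"ax":0,"ay":0,"az":0,"x":-1.2,"y":0,"z":-0.9,"jaw":1},{"ax":0,"ay":-0.3,"az":0,"x":-2.4,"y":0,"z":-1.9,"jaw":1},{"ax":0,"ay":-0.6,"az":0,"x":-3.6,"y":0,"z":-2.8,"jaw":1},{"ax":0,"ay":-0.8,"az":0,"x":-4.8,"y":0,"z":-3.8,"jaw":1},{"ax":0,"ay":-1,"az":0,"x":-5.8,"y":0,"z":-4.6,"jaw":1},{"ax":0,"ay":-1,"az":0,"x":-6.6,"y":0,"z":-5.2,"jaw":1},{"ax":0,"ay":-1,"az":0,"x":-6.6,"y":0,"z":-5.2,"jaw":1},{"ax":0,"ay":-1,"az":0,"x":-6.6,"y":0,"z":-5.2,"jaw":1}]' 55
python3 - <<'E'
from plan import *
cellin()
p=wcam();cv2.imwrite("pics/z1.png",p["image"])
p=capture("side");cv2.imwrite("pics/z2.png",cv2.resize(p["image"][180:260,220:320],None,fx=8,fy=7,interpolation=2))
cellin()
E
```

```text
time_s: 14.98
eef_pos: [0.5627, -0.1401, 0.0313]
orientation: [180.0, -38.1, -177.4]
force: [-10.2, -0.4, 3.2]
finger_gap: 0.0242
cell cx -18.0 cy 0.1 cz 23.1 th 38.1 yawerr -0.11 | force bay x 10.3 y -0.1 z 3.2 t 14.98
cell cx -18.0 cy 0.1 cz 23.0 th 38.0 yawerr -0.11 | force bay x 10.4 y 0.2 z 3.2 t 15.08
```

```bash
cat >> plan.py <<'E'
def rows(seq,off=-2.8,ovx=-3.0,ovz=-0.5):
    for th,d,zc in seq:
        cx,cz=pl(th,d,zc)
        p,R=toolpose(cx+off+ovx,cz+ovz,th)
        p0,R0=pose();x=R0.inv().apply(p-p0)*1000;r=(R0.inv()*R).as_rotvec(degrees=True)
        print("th",th,"cx %.1f cz %.1f"%(cx+off,cz),"| x %.1f y %.1f z %.1f  a %.1f %.1f %.1f"%(*x,*r))
E
python3 - <<'E'
from plan import *
rows([(38,9.8,4.7),(35.5,9.8,4.4),(33,9.8,4.1),(30,9.8,3.8),(27,9.8,3.5),(24,9.8,3.2),(24,9.8,3.2)])
E
```

```text
th 38 cx -18.7 cz 22.9 | x -3.4 y 0.1 z -1.8  a 0.1 -0.0 -0.1
th 35.5 cx -17.6 cz 21.7 | x -5.0 y 0.1 z -0.2  a 0.1 -2.5 -0.1
th 33 cx -16.6 cz 20.4 | x -6.7 y 0.1 z 1.3  a 0.1 -5.0 -0.1
th 30 cx -15.5 cz 18.9 | x -8.9 y 0.1 z 2.9  a 0.1 -8.0 -0.1
th 27 cx -14.4 cz 17.3 | x -11.1 y 0.1 z 4.4  a 0.1 -11.0 -0.1
th 24 cx -13.5 cz 15.6 | x -13.4 y 0.1 z 5.8  a 0.1 -14.0 -0.1
th 24 cx -13.5 cz 15.6 | x -13.4 y 0.1 z 5.8  a 0.1 -14.0 -0.1
```

View pics/z2.png

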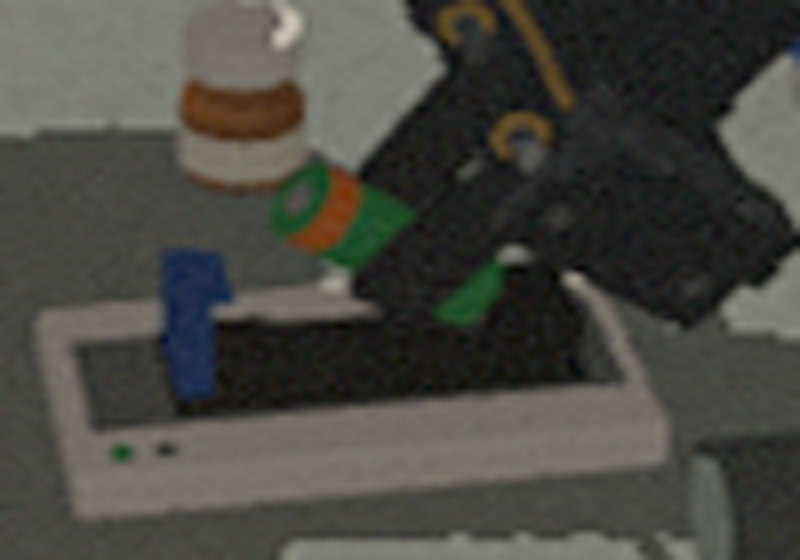

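View pics/z1.png

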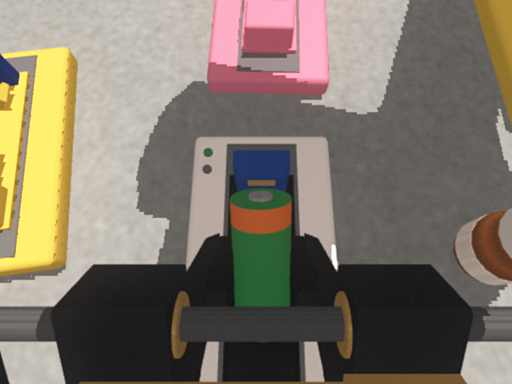

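Run:
```python
from plan import *
p,R=pose();pic=capture("wrist")
T=np.eye(4);T[:3,:3]=R.as_matrix();T[:3,3]=p
pic["camera_from_world"]=np.linalg.inv(T@np.array(pic["tool_from_camera"]))
e=np.array([np.cos(np.radians(YAW)),np.sin(np.radians(YAW)),0]);f=np.array([-e[1],e[0],0])
I=pic["image"].copy()
for z in(14.5,17.5):
    u=proj(pic,[B+(26.5*e+y*f+[0,0,z])/1000 for y in(-12,12)]);print(z,u.round(1).tolist())
    cv2.line(I,tuple(np.round(u[0]).astype(int)),tuple(np.round(u[1]).astype(int)),(0,255,255) if z==17.5 else (0,0,255),1)
u=proj(pic,[B+(42.5*e+y*f+[0,0,17.5])/1000 for y in(-15,15)]);print(u)
cv2.imwrite("pics/aa.png",cv2.resize(np.hstack([I[130:210,215:310],pic["image"][130:210,215:310]]),None,fx=4,fy=6,interpolation=2))
```

```text
14.5 [[284.6, 179.6], [238.7, 179.7]]
17.5 [[285.0, 177.4], [238.3, 177.5]]
[[289.8556 149.5643]
 [233.3022 149.6524]]
```

View pics/aa.png

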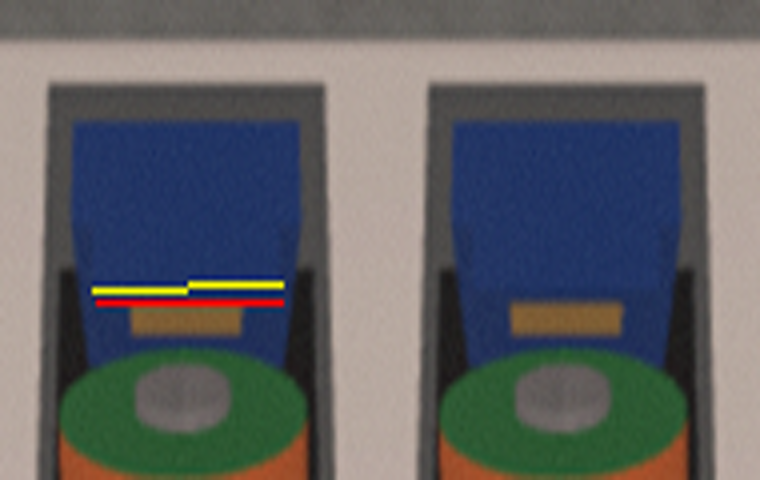

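```bash
python3 -m pendant '[{"ax":0,"ay":0,"az":0,"x":-3.4,"y":0,"z":-1.8,"jaw":1},{"ax":0,"ay":-2.5,"az":0,"x":-5,"y":0,"z":-0.2,"jaw":1},{"ax":0,"ay":-5,"az":0,"x":-6.7,"y":0,"z":1.3,"jaw":1},{"ax":0,"ay":-8,"az":0,"x":-8.9,"y":0,"z":2.9,"jaw":1},{"ax":0,"ay":-11,"az":0,"x":-11.1,"y":0,"z":4.4,"jaw":1},{"ax":0,"ay":-14,"az":0,"x":-13.4,"y":0,"z":5.8,"jaw":1},{"ax":0,"ay":-14,"az":0,"x":-13.4,"y":0,"z":5.8,"jaw":1}]' 55
python3 - <<'E'
from plan import *
cellin()
cx,cz=pl(24,9.8,3.2);print(cx-2.8,cz)
p=capture("side");cv2.imwrite("pics/ab2.png",cv2.resize(p["image"][180:260,220:320],None,fx=8,fy=7,interpolation=2))
E
```

```text
time_s: 15.72
eef_pos: [0.5656, -0.1398, 0.0194]
orientation: [180.0, -24.3, -177.4]
force: [-11.0, -0.3, 3.5]
finger_gap: 0.0245
cell cx -12.6 cy 0.0 cz 16.1 th 24.3 yawerr -0.14 | force bay x 11.0 y -0.2 z 3.5 t 15.72
-13.488659708666564 15.64216096114048
```

View pics/ab2.png

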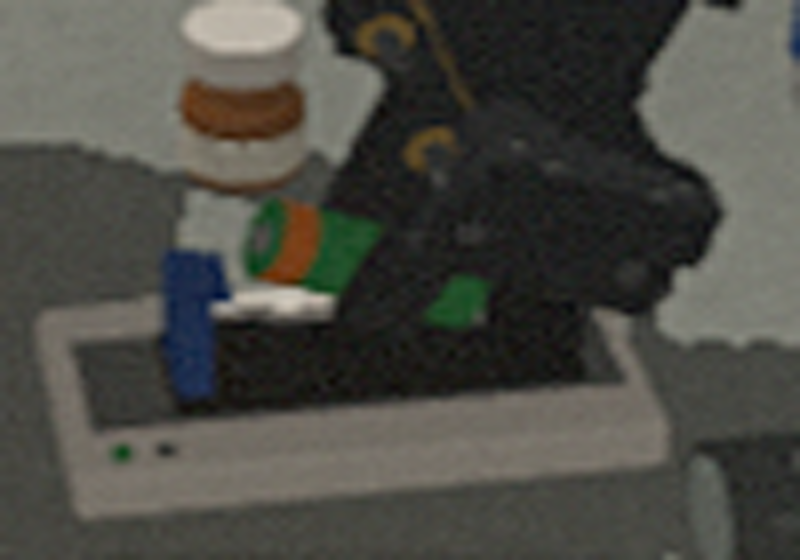

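Run:
```python
from plan import *
rows([(24,9.8,3.4),(21,9.8,3.2),(18,9.8,3),(15,9.8,2.7),(12,9.8,2.4),(9,9.8,2.2),(9,9.8,2.2)],off=-2.4)
```

```text
th 24 cx -13.2 cz 15.8 | x -3.6 y -0.0 z -0.8  a 0.1 -0.4 -0.1
th 21 cx -12.4 cz 14.2 | x -5.6 y -0.0 z 0.9  a 0.1 -3.4 -0.1
th 18 cx -11.6 cz 12.6 | x -7.7 y -0.0 z 2.5  a 0.1 -6.4 -0.1
th 15 cx -10.9 cz 10.8 | x -9.9 y -0.0 z 4.1  a 0.1 -9.4 -0.1
th 12 cx -10.4 cz 9.0 | x -12.2 y -0.0 z 5.6  a 0.1 -12.4 -0.1
th 9 cx -9.9 cz 7.2 | x -14.5 y -0.0 z 6.9  a 0.1 -15.4 -0.1
th 9 cx -9.9 cz 7.2 | x -14.5 y -0.0 z 6.9  a 0.1 -15.4 -0.1
```

```bash
python3 -m pendant '[{"ax":0,"ay":-0.4,"az":0,"x":-3.6,"y":0,"z":-0.8,"jaw":1},{"ax":0,"ay":-3.4,"az":0,"x":-5.6,"y":0,"z":0.9,"jaw":1},{"ax":0,"ay":-6.4,"az":0,"x":-7.7,"y":0,"z":2.5,"jaw":1},{"ax":0,"ay":-9.4,"az":0,"x":-9.9,"y":0,"z":4.1,"jaw":1},{"ax":0,"ay":-12.4,"az":0,"x":-12.2,"y":0,"z":5.6,"jaw":1}]' 55
python3 - <<'E'
from plan import *
cellin()
p=wcam();cv2.imwrite("pics/ac1.png",p["image"])
p=capture("side");cv2.imwrite("pics/ac2.png",cv2.resize(p["image"][180:260,220:320],None,fx=8,fy=7,interpolation=2))
cellin()
rows([(13,9.8,2.6),(10,9.8,2.4),(7,9.8,2.1),(4,9.8,1.8),(2,9.8,1.5),(0,9.8,1.5),(0,9.8,1.5)],off=-2.4)
E
```

```text
time_s: 16.18
eef_pos: [0.5715, -0.1395, 0.0096]
orientation: [179.9, -12.3, -177.4]
force: [-11.7, -0.6, 5.1]
finger_gap: 0.0248
cell cx -10.5 cy -0.0 cz 8.8 th 12.3 yawerr -0.13 | force bay x 11.8 y 0.1 z 5.1 t 16.18
cell cx -9.0 cy -0.1 cz 8.5 th 12.3 yawerr -0.16 | force bay x 11.0 y 0.1 z 3.5 t 16.28
th 13 cx -10.6 cz 9.7 | x -3.8 y -0.1 z -1.6  a 0.1 0.7 -0.2
th 10 cx -10.1 cz 7.9 | x -5.8 y -0.1 z 0.2  a 0.1 -2.3 -0.2
th 7 cx -9.7 cz 6.0 | x -7.9 y -0.1 z 1.9  a 0.1 -5.3 -0.2
th 4 cx -9.4 cz 4.0 | x -10.1 y -0.1 z 3.6  a 0.1 -8.3 -0.2
th 2 cx -9.3 cz 2.6 | x -11.7 y -0.1 z 4.8  a 0.1 -10.3 -0.2
th 0 cx -9.2 cz 1.5 | x -13.2 y -0.1 z 5.6  a 0.1 -12.3 -0.2
th 0 cx -9.2 cz 1.5 | x -13.2 y -0.1 z 5.6  a 0.1 -12.3 -0.2
```

View pics/ac2.png

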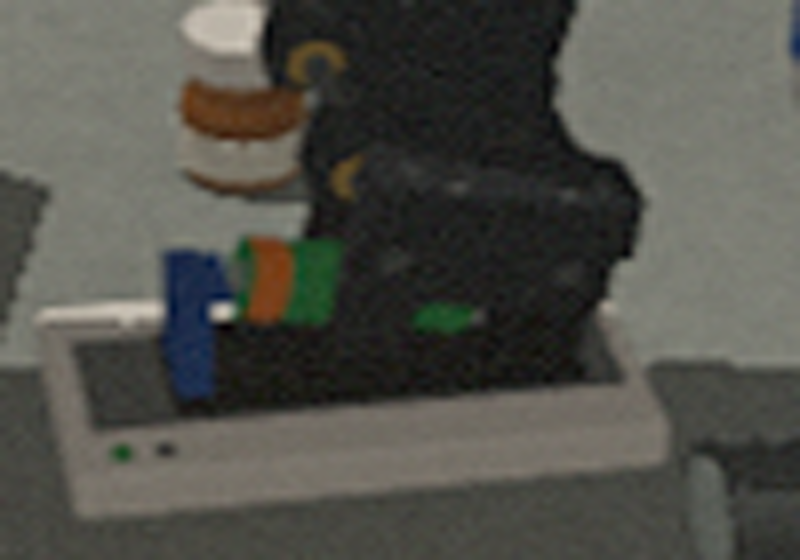

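View pics/ac1.png

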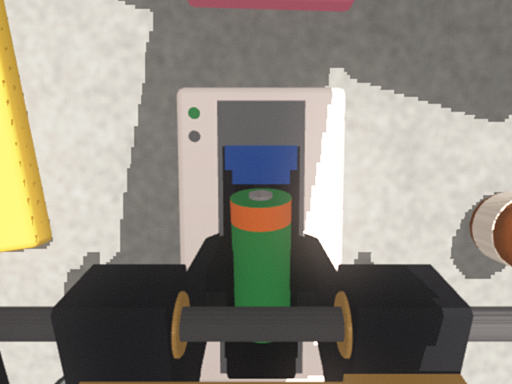

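```bash
python3 -m pendant '[{"ax":0,"ay":0,"az":0,"x":-4,"y":0,"z":-1,"jaw":1},{"ax":0,"ay":-2.3,"az":0,"x":-6,"y":0,"z":0.3,"jaw":1},{"ax":0,"ay":-5.3,"az":0,"x":-8.2,"y":0,"z":1.9,"jaw":1},{"ax":0,"ay":-8.3,"az":0,"x":-10.5,"y":0,"z":3.5,"jaw":1}]' 55
python3 - <<'E'
from plan import *
cellin()
p=capture("side");cv2.imwrite("pics/ad2.png",cv2.resize(p["image"][180:260,220:320],None,fx=8,fy=7,interpolation=2))
cellin()
rows([(4,9.8,1.8),(3,9.8,1.7),(2,9.8,1.5),(0,9.8,1.5),(0,9.8,1.5)],off=-2.4)
E
```

```text
time_s: 16.62
eef_pos: [0.576, -0.1391, 0.0031]
orientation: [179.9, -4.4, -177.4]
force: [-13.5, -1.7, 4.5]
finger_gap: 0.0249
cell cx -9.6 cy -0.2 cz 3.0 th 4.4 yawerr -0.14 | force bay x 13.5 y 1.1 z 4.5 t 16.62
cell cx -7.6 cy -0.4 cz 2.3 th 4.3 yawerr -0.15 | force bay x 14.1 y 1.1 z 2.9 t 16.67
th 4 cx -9.4 cz 4.0 | x -4.9 y -0.5 z -1.6  a 0.1 -0.3 -0.2
th 3 cx -9.3 cz 3.4 | x -5.6 y -0.5 z -1.0  a 0.1 -1.3 -0.2
th 2 cx -9.3 cz 2.6 | x -6.2 y -0.5 z -0.2  a 0.1 -2.3 -0.2
th 0 cx -9.2 cz 1.5 | x -7.7 y -0.5 z 0.8  a 0.1 -4.3 -0.2
th 0 cx -9.2 cz 1.5 | x -7.7 y -0.5 z 0.8  a 0.1 -4.3 -0.2
```

View pics/ad2.png

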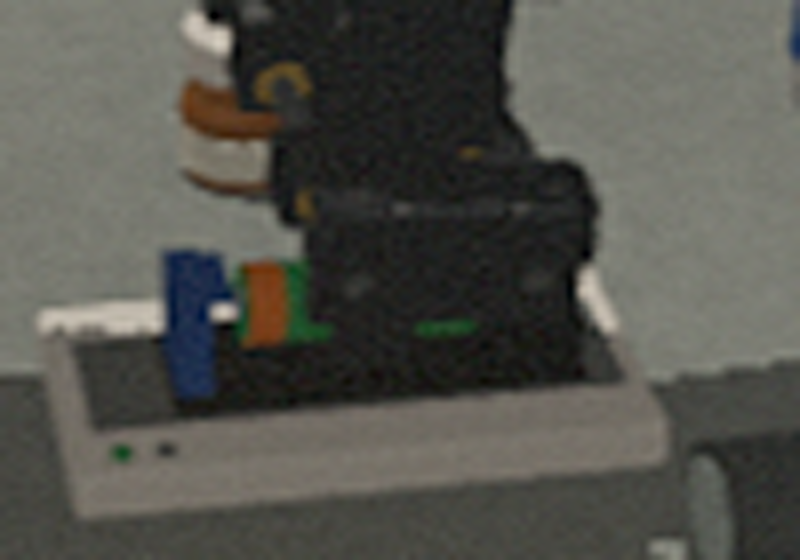

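Run:
```python
from plan import *
cellin()
p=wcam();cv2.imwrite("pics/ae.png",cv2.resize(p["image"][120:270,190:340],None,fx=5,fy=4,interpolation=2))
cellin()
```

```text
cell cx -7.6 cy -0.4 cz 2.3 th 4.3 yawerr -0.15 | force bay x 14.1 y 1.1 z 2.9 t 16.67
cell cx -7.8 cy -0.4 cz 2.4 th 4.5 yawerr -0.18 | force bay x 10.9 y 0.7 z 2.5 t 16.72
```

View pics/ae.png

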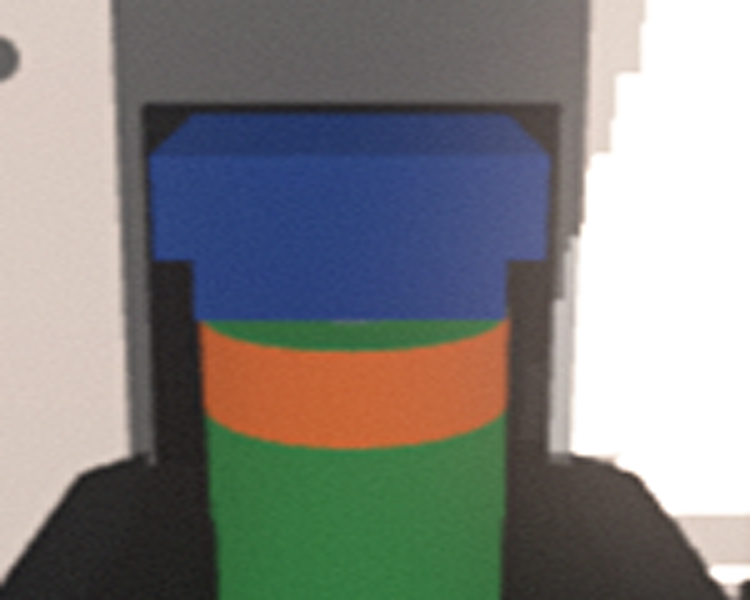

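Run:
```python
from plan import *
rows([(4,9.6,1.0),(3,9.6,1.0),(2,9.6,1.0),(1,9.6,1.0),(0,9.6,1.)],off=-1.4,ovx=-2.9,ovz=-.4)
```

```text
th 4 cx -8.1 cz 3.2 | x -3.6 y -0.5 z -0.7  a 0.2 -0.5 -0.2
th 3 cx -8.1 cz 2.7 | x -4.3 y -0.5 z -0.2  a 0.2 -1.5 -0.2
th 2 cx -8.1 cz 2.1 | x -5.0 y -0.5 z 0.4  a 0.2 -2.5 -0.2
th 1 cx -8.0 cz 1.6 | x -5.7 y -0.5 z 0.9  a 0.2 -3.5 -0.2
th 0 cx -8.0 cz 1.0 | x -6.4 y -0.5 z 1.4  a 0.1 -4.5 -0.2
```

```bash
python3 -m pendant '[{"ax":0,"ay":-0.5,"az":0,"x":-3.4,"y":-0.3,"z":-0.4,"jaw":1},{"ax":0,"ay":-1.5,"az":0,"x":-4.2,"y":-0.5,"z":-0.1,"jaw":1},{"ax":0.1,"ay":-2.5,"az":-0.1,"x":-5,"y":-0.5,"z":0.4,"jaw":1},{"ax":0.1,"ay":-3.5,"az":-0.1,"x":-5.7,"y":-0.5,"z":0.8,"jaw":1},{"ax":0.1,"ay":-4.5,"az":-0.1,"x":-6.4,"y":-0.5,"z":1.3,"jaw":1},{"ax":0.1,"ay":-4.5,"az":-0.1,"x":-6.4,"y":-0.5,"z":1.3,"jaw":1}]' 55
python3 - <<'E'
from plan import *
cellin()
p=capture("side");cv2.imwrite("pics/af2.png",cv2.resize(p["image"][180:260,220:320],None,fx=8,fy=7,interpolation=2))
cellin()
p=wcam();cv2.imwrite("pics/af.png",cv2.resize(p["image"][120:270,190:340],None,fx=5,fy=4,interpolation=2))
cellin()
E
```

```text
time_s: 17.22
eef_pos: [0.5765, -0.139, -0.0002]
orientation: [179.9, -0.3, -177.4]
force: [-11.3, -0.7, 4.4]
finger_gap: 0.0247
cell cx -7.2 cy -0.3 cz -0.2 th 0.3 yawerr -0.08 | force bay x 11.3 y 0.1 z 4.4 t 17.22
cell cx -7.3 cy -0.3 cz -0.2 th 0.3 yawerr -0.07 | force bay x 11.8 y 1.0 z 3.0 t 17.27
cell cx -7.3 cy -0.3 cz -0.2 th 0.4 yawerr -0.07 | force bay x 12.3 y 0.1 z 5.6 t 17.32
```

View pics/af2.png

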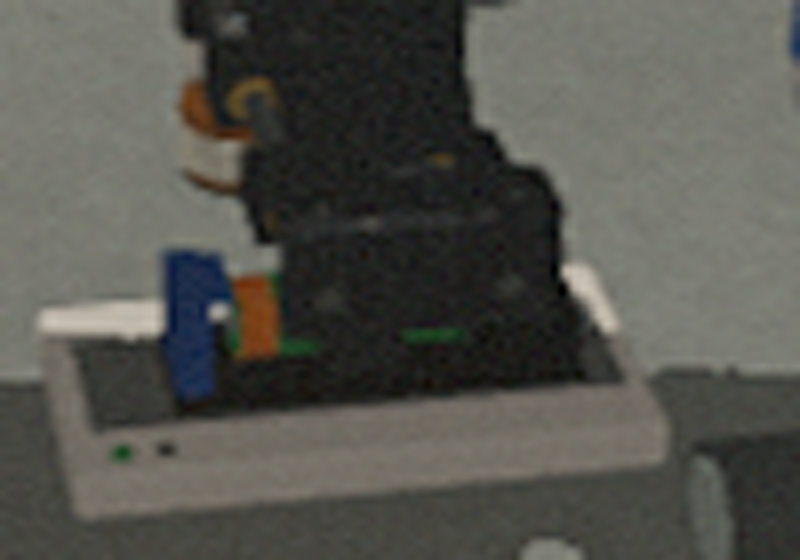

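View pics/af.png

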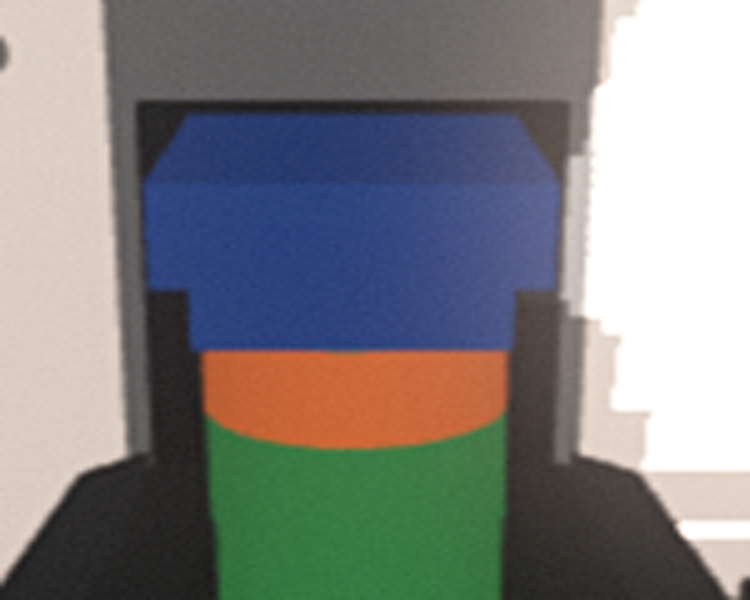

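```bash
python3 -m pendant '[{"ax":0,"ay":-0.3,"az":0,"x":-1.5,"y":0,"z":0.2,"jaw":1},{"ax":0,"ay":-0.3,"az":0,"x":0,"y":0,"z":0.2,"jaw":1},{"ax":0,"ay":-0.3,"az":0,"x":1.5,"y":0,"z":0.2,"jaw":1},{"ax":0,"ay":-0.3,"az":0,"x":3,"y":0,"z":0.2,"jaw":1},{"ax":0,"ay":-0.3,"az":0,"x":4.5,"y":0,"z":0.2,"jaw":1},{"ax":0,"ay":-0.3,"az":0,"x":4.5,"y":0,"z":0.2,"jaw":1},{"ax":0,"ay":-0.3,"az":0,"x":4.5,"y":0,"z":0.2,"jaw":1}]' 55
python3 - <<'E'
from plan import *
cellin()
p=capture("side");cv2.imwrite("pics/ag2.png",cv2.resize(p["image"][180:260,220:320],None,fx=8,fy=7,interpolation=2))
p=wcam();cv2.imwrite("pics/ag.png",cv2.resize(p["image"][120:270,190:340],None,fx=5,fy=4,interpolation=2))
cellin()
E
```

```text
time_s: 17.9
eef_pos: [0.5716, -0.1393, -0.0003]
orientation: [179.9, -0.1, -177.4]
force: [-6.8, 0.1, 2.2]
finger_gap: 0.0249
cell cx -2.2 cy -0.2 cz -0.3 th 0.1 yawerr -0.06 | force bay x 6.8 y -0.4 z 2.2 t 17.90
cell cx -2.3 cy -0.2 cz -0.3 th 0.1 yawerr -0.06 | force bay x 6.0 y 0.6 z 3.1 t 18.00
```

View pics/ag2.png

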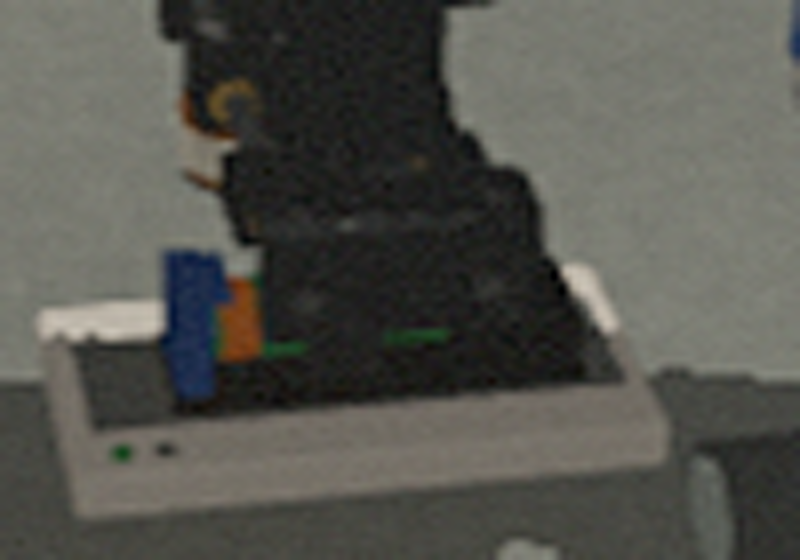

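View pics/ag.png

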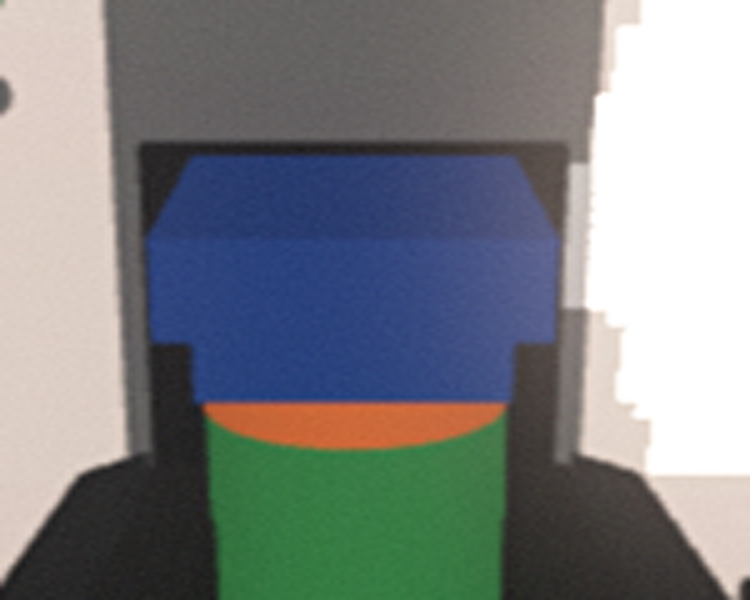

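```bash
python3 -m pendant '[{"ax":0,"ay":-0.1,"az":0,"x":-0.5,"y":0,"z":0.1,"jaw":1},{"ax":0,"ay":-0.1,"az":0,"x":0.4,"y":0,"z":0.1,"jaw":1},{"ax":0,"ay":-0.1,"az":0,"x":1.1,"y":0,"z":0.1,"jaw":1},{"ax":0,"ay":-0.1,"az":0,"x":1.1,"y":0,"z":0.1,"jaw":1},{"ax":0,"ay":-0.1,"az":0,"x":1.1,"y":0,"z":0.1,"jaw":1}]' 55; python3 -c "
from plan import *
cellin()"; python3 -m pendant '[{"ax":0,"ay":0,"az":0,"x":-0.3,"y":0,"z":0,"jaw":1},{"ax":0,"ay":0,"az":0,"x":-0.3,"y":0,"z":0,"jaw":1}]' 20;python3 -c "
from plan import *
cellin()"
```

```text
time_s: 18.42
eef_pos: [0.5709, -0.1393, -0.0003]
orientation: [179.9, 0.0, -177.4]
force: [-3.6, -0.5, 0.4]
finger_gap: 0.0247
cell cx -1.4 cy -0.2 cz -0.3 th -0.0 yawerr -0.06 | force bay x 3.6 y 0.3 z 0.4 t 18.42
time_s: 18.58
eef_pos: [0.571, -0.1394, -0.0003]
orientation: [179.9, -0.0, -177.3]
force: [-5.0, -0.9, 0.9]
finger_gap: 0.0253
cell cx -1.6 cy -0.2 cz -0.3 th 0.0 yawerr -0.05 | force bay x 5.1 y 0.6 z 0.9 t 18.58
```

```bash
python3 -m pendant '[{"ax":0,"ay":0,"az":0,"x":0.8,"y":0,"z":0,"jaw":1},{"ax":0,"ay":0,"az":0,"x":0.8,"y":0,"z":0,"jaw":1}]' 6;python3 -m pendant '[{"ax":0,"ay":0,"az":0,"x":0,"y":0,"z":0,"jaw":0.68},{"ax":0,"ay":0,"az":0,"x":0,"y":0,"z":0,"jaw":0.64},{"ax":0,"ay":0,"az":0,"x":0,"y":0,"z":0,"jaw":0.6},{"ax":0,"ay":0,"az":0,"x":0,"y":0,"z":0,"jaw":0.56},{"ax":0,"ay":0,"az":0,"x":0,"y":0,"z":0,"jaw":0.54},{"ax":0,"ay":0,"az":0,"x":0,"y":0,"z":0,"jaw":0.54}]' 6;python3 - <<'E'
from plan import *
cellin()
p=capture("side");cv2.imwrite("pics/ah2.png",cv2.resize(p["image"][180:260,220:320],None,fx=8,fy=7,interpolation=2))
p=wcam();cv2.imwrite("pics/ah.png",p["image"])
cellin()
E
```

```text
time_s: 18.75
eef_pos: [0.5709, -0.1393, -0.0003]
orientation: [179.9, 0.1, -177.4]
force: [-0.8, 1.4, -1.2]
finger_gap: 0.0261
time_s: 19.25
eef_pos: [0.5712, -0.1394, -0.0001]
orientation: [179.9, 0.1, -177.4]
force: [-0.4, 0.5, -1.0]
finger_gap: 0.0405
cell cx -1.6 cy -0.1 cz -0.1 th -0.1 yawerr -0.06 | force bay x 0.4 y -0.5 z -1.0 t 19.25
cell cx -1.5 cy -0.2 cz -0.2 th -0.1 yawerr -0.06 | force bay x -0.2 y 0.1 z -0.4 t 19.35
```

View pics/ah2.png

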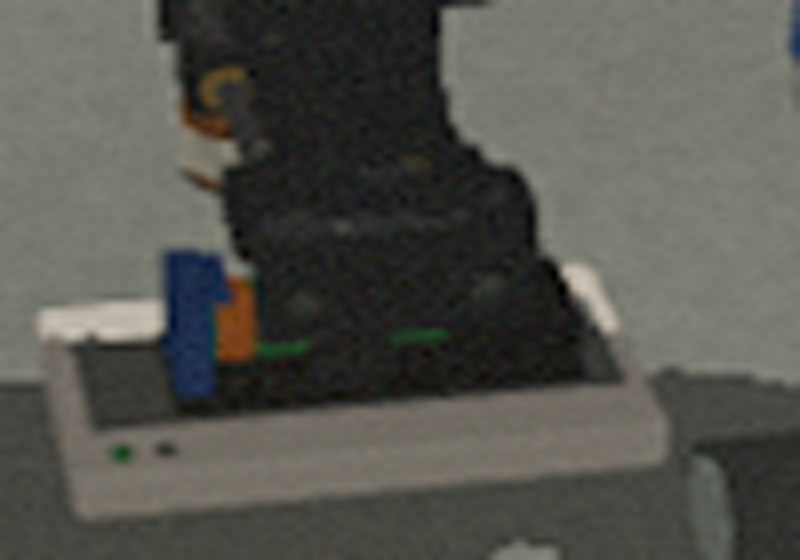

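View pics/ah.png

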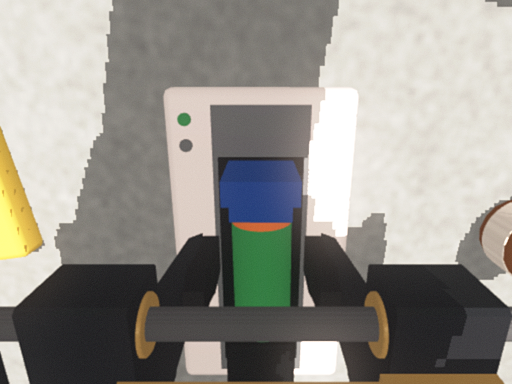

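```bash
python3 -m pendant '[{"ax":0,"ay":0,"az":0,"x":0,"y":0,"z":-5,"jaw":0.54},{"ax":0,"ay":0,"az":0,"x":0,"y":0,"z":-15,"jaw":0.54},{"ax":0,"ay":0,"az":0,"x":0,"y":0,"z":-30,"jaw":0.54},{"ax":0,"ay":0,"az":0,"x":0,"y":0,"z":-55,"jaw":0.54},{"ax":0,"ay":0,"az":0,"x":0,"y":0,"z":-85,"jaw":0.54},{"ax":0,"ay":0,"az":0,"x":0,"y":0,"z":-120,"jaw":0.54},{"ax":0,"ay":0,"az":0,"x":-30,"y":0,"z":-150,"jaw":0.5},{"ax":0,"ay":0,"az":0,"x":-45,"y":0,"z":-160,"jaw":0.5}]' 6;python3 - <<'E'
from plan import *
p=capture("side");cv2.imwrite("pics/ai2.png",cv2.resize(p["image"][170:260,220:320],None,fx=8,fy=6,interpolation=2))
p=capture("side");cv2.imwrite("pics/ai3.png",p["image"])
p=wcam();cv2.imwrite("pics/ai.png",p["image"])
E
```

```text
time_s: 20.02
eef_pos: [0.62, -0.1384, 0.1672]
orientation: [-179.9, 0.7, -177.4]
force: [1.6, 0.2, 0.7]
finger_gap: 0.0441
```

View pics/ai2.png

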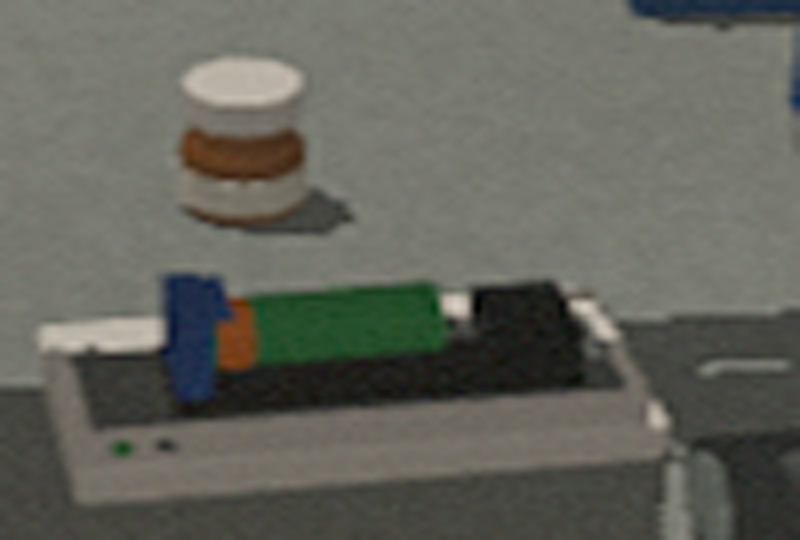

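View pics/ai.png

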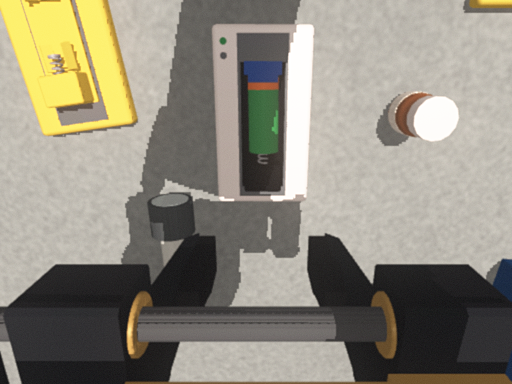

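View pics/ai3.png

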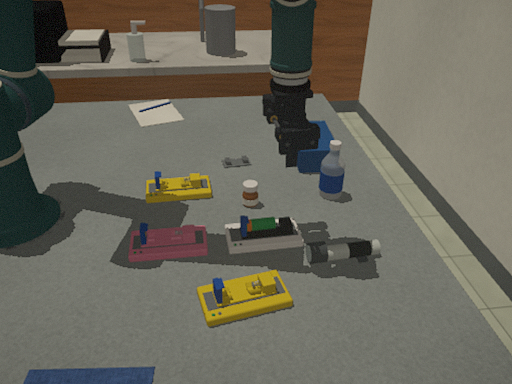

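Run:
```python
from plan import *
ps=[(capture("side"),(244,212,278,236)),(capture("top"),(290,170,325,235))]
w=wcam();ps.append((w,(240,70,290,160)))
out=[]
ms=[]
for p,r in ps:
    m=cellmask(p,r);ms.append(m)
# expected: B at loaded; compare predicted mask centroid/extent for green+orange
e=np.array([np.cos(np.radians(YAW)),np.sin(np.radians(YAW)),0])
def f(q,idx=(0,2)):
    s=0
    for i in idx:
        m=render(ps[i][0],B+(q[0]*e+np.array([0,-q[1],q[2]]))/1000,np.radians(YAW),np.radians(q[3]))
        s+=np.abs(m-ms[i]).sum()/ms[i].sum()
    return s
print([m.sum() for m in ms])
x=np.zeros(4)
for k in range(4):
    r=minimize(f,x,method="Nelder-Mead",options=dict(initial_simplex=np.array([x]*5)+np.vstack([np.zeros(4),np.diag([3,3,3,4])])));x=r.x
print(x.round(2),r.fun,status.state()["time_s"])
```

```text
[np.uint64(277), np.uint64(0), np.uint64(236)]
[ -5.45  -0.58  -5.1  -11.96] 9.110882717371352 20.3167
```

Run:
```python
from plan import *
e=np.array([np.cos(np.radians(YAW)),np.sin(np.radians(YAW)),0])
out=[]
for p,(x0,y0,x1,y1) in ((capture("side"),(235,205,300,250)),(wcam(),(215,40,305,200))):
    S=8 if x0==235 else 3.6
    I=cv2.resize(p["image"][y0:y1,x0:x1],None,fx=S,fy=S,interpolation=2);J=I.copy()
    P=proj(p,cellpts(B,np.radians(YAW)))
    for k in(0,40):
        cv2.polylines(J,[np.round((P[k:k+40]-[x0,y0]+.5)*S).astype(np.int32)],True,(255,0,255),1)
    out.append(np.vstack([I,J]) if S==8 else np.hstack([I,J]))
cv2.imwrite("pics/aj.png",out[0][:,:]);cv2.imwrite("pics/ak.png",out[1]);print(out[0].shape,out[1].shape)
```

```text
(720, 520, 3) (576, 648, 3)
```

```bash
python3 -c "
import cv2
a=cv2.imread('pics/aj.png');cv2.imwrite('pics/aj.png',cv2.resize(a,None,fx=.8,fy=.8))"
```

```text
(no output)
```

View pics/aj.png

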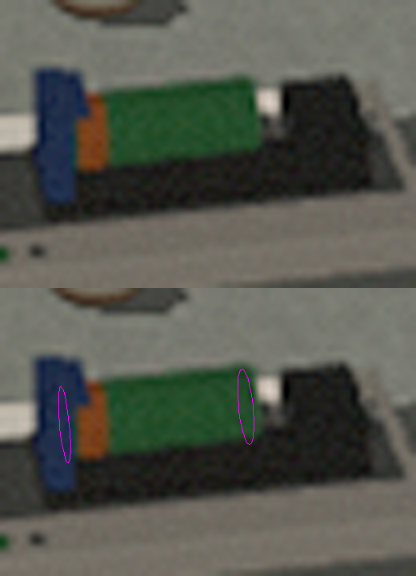

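View pics/ak.png

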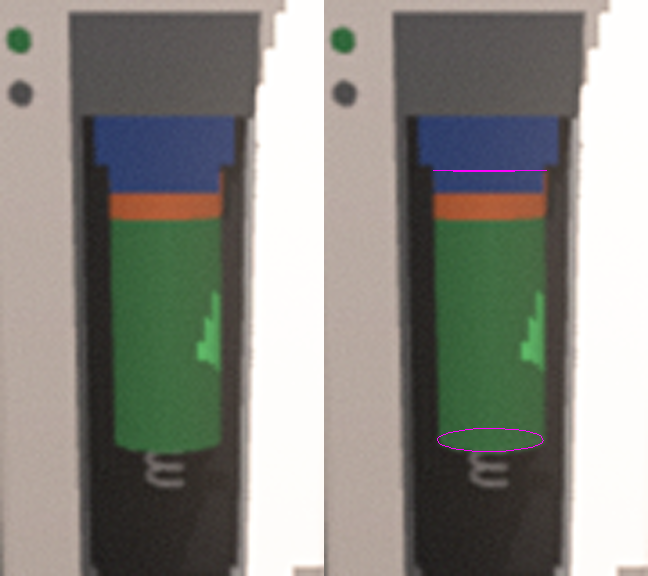

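```bash
python3 -c "
from rig import env,status
print(status.state()['time_s']);print(env.close_job())"
```

```text
20.4167
the job is handed in; nothing more can be done
None
```

The green cell is in the white charger's bay, with its flat end on the spring and its nub at the blue block. It lies level under the lip, and the job was handed in at 20.4 s. I tilted it about 38° over the lip and pressed to about 11 N. I then rolled it down, holding roughly 11–12 N, eased it forward to the block and let go.

**Last checks:**
- After the gripper withdrew, the wrist picture matched the predicted seated outline to within about 1 mm.
- The side picture shows the cell level under the lip. Its outline is about 2 pixels off along the bay, the same shift seen for the lip in that camera, so I took it as calibration error.
- The stand and the jar, bottle, torch and carton look unmoved.

**What went wrong or disagreed:**
- The fingertips are about 28 mm short of the reported tool point. My first grasp therefore closed above the cell without moving it, and I corrected the height and gripped it properly.
- The spring met the cell about 2–3 mm later than the cameras predicted, so I set the press by force instead.
- One reading during the roll was about 14 N for a moment, above the 12.5 N asked for. It dropped to 11 N by the next reading and stayed well under the 30 N limit.
- An automatic fit of the seated pose failed on a poor colour mask, so the final pose rests on the outline check alone.

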